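Fetch a flow valve from the instrument drawer and set it to 4

ROBOT

A 7-joint arm with a two-finger parallel gripper is mounted at the origin on the work surface. World frame = base frame: x ahead of the robot, y to its left, z up, the work surface at z = 0. Lengths are in m, angles in rad, forces in N, time in s.
With the tool pointing down it reaches from about 0.425 to 0.925 m from the base axis. Payload 6.8 kg.
Tool frame: the origin (TCP) lies midway between the tips of the shut fingers; the grasp point (between the pads) lies 19 mm behind it; z points along the fingers, y is the line along which they close (so a half turn about z gives the same grasp; the last joint's range is limited). The gripper opens to 85 mm and grips with 20 to 120 N. Pads are 22 mm wide; open, the fingers measure 114 mm over their backs; the gripper's body (76 mm by 85 mm) begins 54 mm behind the grasp point. The pads swing forward as they close: fully open they stand 13 mm farther back than shut.
Start: joints at [-1.329, 0.477, 0.022, 1.555, -0.011, 1.109, -0.083], TCP at [0.231, 0.634, 0.197] pointing down, gripper open.
Joint ranges: [-2.96, 2.96], [-0.34, 2.1], [-1.41, 1.46], [0.24, 2.44], [-1.37, 4.51], [0.17, 1.92], [-2.96, 2.96]. Speed limits (rad/s): [2.39, 2.39, 3.14, 3.14, 3.14, 3.14, 3.14].

INTERFACE

Orientations are given as a unit quaternion [w, x, y, z].
In Python, from station import bot gives the robot as it stands.
- The arm moves only by the tool jog_arm, never from a script. Its argument "rows" is a list of rows, each an object of numbers: "fingers": the finger opening in mm, from 0 to 85.4; "x", "y", "z": the shift along the tool's x, y, z in mm; "ax", "ay", "az": the turn, a rotation vector about the tool's x, y, z in degrees. A call has exactly 8 rows; each row shifts and turns the commanded pose from where the row before left it, along the tool's axes as they then stand; what a row does not reach is not made up. A row lasts 1/10 s, in which the tool goes at most 50 mm and 8.59 degrees, less where a joint would pass 70% of its speed; a pose out of reach is approached as far as the arm can. A call with a gripper value outside its range is refused whole. The fingers move at their own pace and stop on an object; "force" is the grip in N (left out, the last holds). Time passes only in rows, so rows that do not move let the fingers close, or fill a call up. It gives the time, the measured TCP pose, the force, the opening and the grip force at its end, in the units of the state.
- bot.get_obs(): the state, without advancing time (a new reading comes with each control period).
- bot.read_camera(name): name is "side" or "top" or "wrist"; returns a dict with "pixels" (480x640x3 uint8, red, green, blue), "vertical_fov" (degrees; the focal length in pixels is half the picture's height over the tangent of half this angle, whatever the lens; pixels are square), "cx", "cy" (the principal point, pixels), "dist_coeffs" ([k1, k2, p1, p2, k3] as OpenCV has them; the pictures are not rectified), "world_from_camera" (4x4, takes a point from camera to world coordinates). Camera axes: x right, y down, z forward; pixel columns grow to the right and rows downward; lengths in m; the calibration is good to about 2 mm. A picture is of the moment at which its call begins. There is no depth.
- bot.hand_in(): hands the job in; it is judged then, once.
The state is a dict: "t": time; "q": joint angles; "joint_vel": joint speeds; "joint_torque": joint torques, N m; "eef_pos": TCP position; "tool_rot": TCP orientation; "contact_force": force on the tool from outside, world axes, zero at the start; "torque": the same for the moment, N m; "gripper_width": opening from 0.0 (shut) to 1.0 (fully open); "grasp_force": force on a finger pad.
Only numpy, scipy, OpenCV 4.12 (cv2) and the standard library are available. Lean on these libraries where they do the work, as an engineer would, in place of code of your own. Each camera call takes 0.05 s, during which the arm holds its last target. There are 200 camera calls.

TASK

Pull the instrument unit's drawer fully open by its handle, lift out the flow valve (the block with the round collar) by its square block, never by the collar, and stand it upright and fully home in the square holder on the bench. Let go of it there, and only then take it by the collar and turn the collar so that its index line points at 4. Leave the drawer open, the plain block in it, and everything else on the bench where it is.

Things in the scene. Friction and masses are not known exactly. Their poses are not given: they have to be found in the camera images.
- drawer (a joint): How far the drawer of the low white unit (360 x 360 x 92 mm tall, fixed, solvent bottles on the rear of its top) is pulled out (m): 0 shut, 0.16 at its stop. It slides with light friction and stays where left. Heights above the bench: drawer floor 18 mm, side wall tops 48 mm, top of the black front panel 80 mm. Inside, the drawer is 316 mm wide.
- drawer_handle (a point): Middle of the drawer's level steel bar handle; moves with the drawer. Its x axis points from the unit's front to its back: the drawer pulls out along -x; the bar lies along y. The bar is 12 mm thick, 120 mm long, 42 mm in front of the 15 mm thick front panel, 55 mm above the bench, on two 9 mm stems 52 mm to either side of the middle.
- valve: Flow valve: a bare aluminium block 64 x 64 x 32 mm tall with a round black collar on top. Loose, about 0.5 kg, upright near the drawer's front, left or right. Origin: centre of the block's underside, z up. Numbers 0 to 6 lie on the block's top around the collar, 30 degrees apart, clockwise from above: 0 at +y, 3 at +x, 4 at 30 degrees from +x towards -y.
- collar (a joint): Turn of the valve's collar in rad, growing clockwise from above: the white index line points at number n when it reads n x 0.5236 (4 is 2.094). Stops at 0 and 3.14. The collar is a ribbed cylinder 38 mm in diameter, 33 to 55 mm above the block's underside, on its centre line; it turns stiffly and stays where left.
- collar_index (a point): Outer end of the collar's white index line, on the top edge of the collar, 19 mm from its axis and 55 mm above the block's underside.
- junction: Plain junction block: aluminium, 64 x 64 x 32 mm as the valve's block, but with four small steel studs (12 mm wide and tall) and no collar. Loose, in the drawer beside the valve; stays there. Origin: centre of its underside.
- holder: Dark steel holder fixed to the bench: a square nest open at the top, 72 mm square inside with walls 8 mm high and 10 mm thick, on a floor 6 mm above the bench (wall tops 14 mm above the bench). Takes the valve's 64 mm block upright, any of the four ways round. Origin: centre of its underside; sides along its x and y.
- holder_seat (a point): Centre of the holder's inner floor, where the centre of the valve's underside goes.
- rack: Bystander: white plastic well rack, 85 x 127 x 30 mm, loose on the bench.
- flask: Bystander: white plastic bottle, 56 diameter x 110 mm, loose on the bench.
- carton: Bystander: plain cardboard carton, 110 x 70 x 45 mm, loose on the bench.
- spanner: Bystander: steel spanner lying flat, loose on the bench.
- mouse: Bystander: black computer mouse, 60 x 100 x 22 mm, loose on the bench.
- vial_jar: Bystander: small amber jar, 44 diameter x 50 mm, loose on the bench.
Things that resemble listed ones, but are neither listed nor needed, are in the scene too. Several things look just like the holder: the one meant starts farthest from the robot's base.

How it is judged:
By the outcome, as a careful person would: the job done as asked, in the order asked, and still so for the second after the job is handed in, with the robot touching nothing.
It also fails if it takes over 70 s, if anything falls off the work surface, if the arm or the gripper's body presses on something with over 40 N, if the wrist force passes 120 N, or if a joint passes its speed limit or range.

## Working session

There is one attempt and no reset: what is moved stays moved. The work goes in short steps, Python scripts to look and compute and a tool call to move; the robot and the scene stay as the last step left them, time stands still between calls to the robot, and variables do not carry over. Pictures are saved under pics/ and viewed, at most 10 in all, crops included, and the job is handed in when it is done.

Besides the shell and the picture viewer there is one more tool, called after "Request:" as a command line: name --argument value ..., lists and objects as JSON in quotes. jog_arm: Moves the arm, as the interface text tells. Its arguments: {"type":"object","properties":{"rows":{"type":"array","items":{"type":"object","properties":{"fingers":{"type":"number"},"x":{"type":"number"},"y":{"type":"number"},"z":{"type":"number"},"ax":{"type":"number"},"ay":{"type":"number"},"az":{"type":"number"}}}},"force":{"type":"number"}},"required":["rows"]}

```bash
mkdir -p pics; ls; cat > h.py <<'E'
import numpy as np,cv2
from station import bot
from scipy.spatial.transform import Rotation as R
def cam(n):
    c=bot.read_camera(n);f=240/np.tan(np.radians(c["vertical_fov"])/2)
    c["K"]=np.array([[f,0,c["cx"]],[0,f,c["cy"]],[0,0,1]]);c["D"]=np.array(c["dist_coeffs"],float);c["T"]=np.array(c["world_from_camera"]);return c
def rays(c,uv):
    p=cv2.undistortPoints(np.array(uv,float).reshape(-1,1,2),c["K"],c["D"])[:,0]
    return np.c_[p,np.ones(len(p))]@c["T"][:3,:3].T,c["T"][:3,3]
def plane(c,uv,z):
    d,o=rays(c,uv);return o+d*((z-o[2])/d[:,2])[:,None]
def proj(c,P):
    T=np.linalg.inv(c["T"]);p=cv2.projectPoints(np.array(P,float).reshape(-1,1,3),cv2.Rodrigues(T[:3,:3])[0],T[:3,3],c["K"],c["D"])[0];return p[:,0]
def save(n,img): cv2.imwrite("pics/"+n+".png",cv2.cvtColor(np.ascontiguousarray(img),cv2.COLOR_RGB2BGR))
def Rt(): 
    w,x,y,z=bot.get_obs()["tool_rot"];return R.from_quat([x,y,z,w])
def go(p,yaw=None):
    o=bot.get_obs();r=Rt();print("t",o["t"],"tcp",np.round(o["eef_pos"],4),"toolx",r.as_matrix()[:,0].round(3),"y",r.as_matrix()[:,1].round(3),"z",r.as_matrix()[:,2].round(3))
    print("shift mm",((np.array(p)-o["eef_pos"])@r.as_matrix()*1000).round(1))
E
python3 - <<'E'
from h import *
for n in["top","side"]:
    c=cam(n);save(n+"0",c["pixels"]);print(n,c["T"].round(3).tolist(),c["K"][0,0],c["D"])
o=bot.get_obs();print(o);print(Rt().as_matrix().round(3))
E
```

```text
pics
top [[0.014, -0.99, 0.143, 0.287], [-1.0, -0.012, 0.013, -0.007], [-0.011, -0.143, -0.99, 1.812], [0.0, 0.0, 0.0, 1.0]] 583.0480223089794 [-0.0818879  0.         0.         0.         0.       ]
side [[-0.984, -0.121, 0.133, 0.329], [-0.179, 0.726, -0.664, 1.044], [-0.016, -0.677, -0.736, 1.224], [0.0, 0.0, 0.0, 1.0]] 576.74196713562 [-0.10429305  0.          0.          0.          0.        ]
{'t': 0.1, 'q': array([-1.32911213,  0.4777235 ,  0.02233104,  1.5563579 , -0.01149662,
        1.10927214, -0.08307021]), 'joint_vel': array([-6.80576388e-04, -1.39777884e-03,  1.58618481e-03, -2.48061138e-03,
        1.07860365e-03, -1.28512676e-03,  1.85133616e-05]), 'joint_torque': array([ 4.11832065e-03, -5.97761858e+01,  1.61361180e+00, -2.81956065e+01,
        1.28151223e-02,  5.03216987e-03, -1.98227849e-05]), 'eef_pos': array([0.23112637, 0.63357294, 0.19571644]), 'tool_rot': array([-8.43637824e-05,  1.73971501e-01,  9.84750349e-01, -8.12071255e-04]), 'contact_force': array([ 0.13539054, -0.00753378,  0.27256596]), 'torque': array([-0.04604968,  0.04529673, -0.00486706]), 'grasp_force': 0.0, 'gripper_width': 0.9975807553713366}
[[-0.939  0.343 -0.   ]
 [ 0.343  0.939 -0.002]
 [-0.    -0.002 -1.   ]]
```

View pics/top0.png

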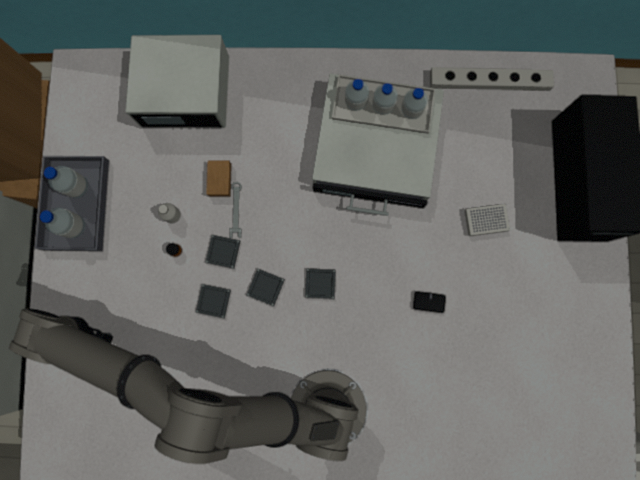

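View pics/side0.png

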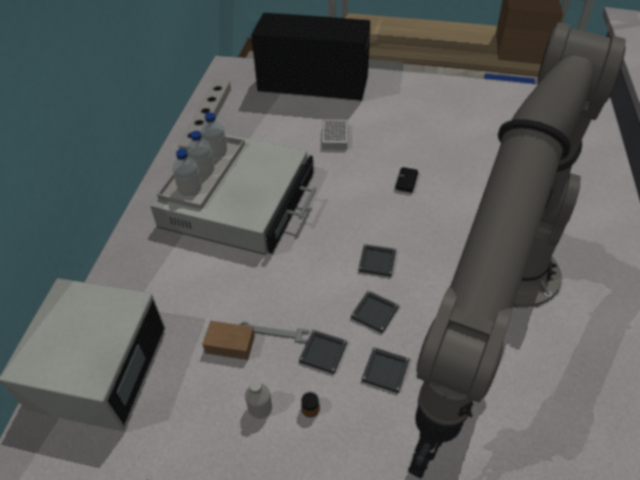

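Top view: the unit is at (375,150) with its handle at about (362,208). Four holder-like nests are at (222,251), (266,287), (320,283) and (213,300). The side view shows the same four at (323,351), (375,311), (377,261) and (386,370), with the handle near (303,205). I'll measure all of these and crop in on the handle and the chosen nest.

```bash
cat >> h.py <<'E'
def holders(c):
    g=cv2.cvtColor(c["pixels"],cv2.COLOR_RGB2GRAY);m=(g<85).astype(np.uint8);out=[]
    for k in cv2.findContours(m,cv2.RETR_EXTERNAL,cv2.CHAIN_APPROX_NONE)[0]:
        a=cv2.contourArea(k)
        if 400<a<2500:
            P=plane(c,k[:,0],0.014)[:,:2];r=cv2.minAreaRect((P*1000).astype(np.float32));out.append((k[:,0].mean(0).round(0),np.round(r[0],1),np.round(r[1],1),round(r[2],1),round(float(np.hypot(*r[0])),0)))
    return out
E
python3 - <<'E'
from h import *
t=cam("top");s=cam("side")
for c in(t,s):
    for o in holders(c):print(*o)
    print()
z=lambda im,x,y,w,h,k:cv2.resize(im[y:y+h,x:x+w],None,fx=k,fy=k,interpolation=cv2.INTER_CUBIC)
a=z(t["pixels"],300,170,140,50,5);b=z(s["pixels"],250,150,80,50,5);d=z(t["pixels"],195,230,60,50,5)
im=np.zeros((510,700,3),np.uint8);im[:250]=a;im[255:505,:400]=b;im[255:505,400:]=d
save("c1",im)
E
```

```text
[ 10. 461.] [-183.   976.1] [109.4  68.9] 3.0 993.0
[428. 302.] [ 330.1 -302.5] [103.2  59.5] 84.3 448.0
[213. 301.] [323.6 360.8] [95.5 91.1] 79.8 485.0
[265. 287.] [369. 200.] [95.5 90. ] 69.2 420.0
[320. 283.] [382.7  31.7] [94.2 91.5] 88.0 384.0
[223. 251.] [478.7 335.8] [95.3 93.8] 79.1 585.0
[365. 199.] [ 642.6 -116.9] [369.5  83.1] 82.0 653.0
[219. 179.] [709.3 354.6] [116.2  86.1] 2.7 793.0
[395.  99.] [ 968.1 -166.1] [306.1 136. ] 81.5 982.0
[482.  86.] [1027.3 -504.2] [420.5  63.4] 82.3 1144.0

[385. 371.] [322.5 364. ] [98.7 91.2] 79.0 486.0
[320. 351.] [487.2 337.6] [ 98.7 115.4] 79.4 593.0
[244. 341.] [665.9 345.5] [200.6  93. ] 39.0 750.0
[374. 312.] [367.6 203.7] [100.3  92.9] 69.6 420.0
[377. 261.] [381.   35.7] [102.7  89.8] 88.1 383.0
[406. 180.] [ 328.6 -301.9] [117.6  58.9] 83.7 446.0
[198. 160.] [ 995.3 -281.4] [327.4 192.1] 86.5 1034.0
```

View pics/c1.png

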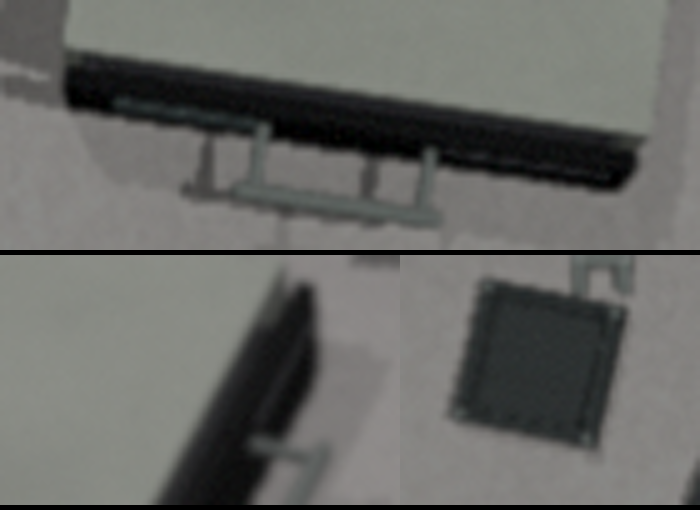

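The crop shows the bar running from top px (347,208) to (387.6,213.4), between its two stems. The nest has a solid floor and four walls. The candidates are 585, 485, 420 and 384 mm from the base, so the one at px (222,251) is the right one, at about (479,336) mm with yaw -10.9°.

```bash
python3 - <<'E'
from h import *
t=cam("top")
P=plane(t,[(347,208),(387.6,213.4)],0.059);print(P.round(4),np.linalg.norm(P[1]-P[0]))
e=plane(t,[(300+65/5,170+52/5),(300+645/5,170+140/5)],0.092);print(e.round(4))
for A in(P,e):
    d=A[0]-A[1];print("bar dir angle",np.degrees(np.arctan2(d[1],d[0])))
m=P.mean(0);go([m[0],m[1],0.2]);print(m)
E
```

```text
[[ 0.6101 -0.0495  0.059 ]
 [ 0.5949 -0.1735  0.059 ]] 0.12489124115983549
[[ 0.6875  0.0546  0.092 ]
 [ 0.6377 -0.2951  0.092 ]]
bar dir angle 83.00706695313986
bar dir angle 81.89010942762076
t 0.25 tcp [0.2312 0.6339 0.1962] toolx [-0.939  0.343 -0.   ] y [ 0.343  0.939 -0.001] z [-0.    -0.001 -1.   ]
shift mm [-604.2 -573.    -3.3]
[ 0.60248736 -0.11151979  0.059     ]
```

Request:
jog_arm --rows '[{"x": -35,"y": -33,"fingers": 85},{"x": -35,"y": -33},{"x": -35,"y": -33},{"x": -35,"y": -33},{"x": -35,"y": -33},{"x": -35,"y": -33},{"x": -35,"y": -33},{"x": -35,"y": -33}]'

```text
invalid input
```

Request:
jog_arm --rows '[{"x": -35,"y": -33},{"x": -35,"y": -33},{"x": -35,"y": -33},{"x": -35,"y": -33},{"x": -35,"y": -33},{"x": -35,"y": -33},{"x": -35,"y": -33},{"x": -35,"y": -33}]'

```text
invalid input
```

Request:
jog_arm --rows '[{"az": 8.5,"fingers": 36},{"az": 8.5},{"az": 8.5},{"az": 8.5},{"az": 8.5},{"az": 8.5},{"az": 8.5},{"az": 8.5}]'

```text
invalid input
```

Request:
jog_arm --rows '[{"az": 8},{"az": 2},{},{},{},{},{},{}]'

```text
invalid input
```

```bash
python3 - <<'E'
from h import *
w=cam("wrist");save("w1",w["pixels"])
go([.6025,-.1115,.2]);print(bot.get_obs()["gripper_width"],w["T"].round(3).tolist())
print(proj(w,[[.6101,-.0495,.059],[.5949,-.1735,.059],[.6025,-.1115,.059]]))
E
```

```text
t 0.3 tcp [0.2312 0.6339 0.1963] toolx [-0.939  0.343 -0.   ] y [ 0.343  0.939 -0.001] z [-0.    -0.001 -1.   ]
shift mm [-604.3 -573.1   -3.4]
1.0034210047398098 [[0.343, 0.903, 0.259, 0.167], [0.939, -0.329, -0.095, 0.656], [-0.001, 0.276, -0.961, 0.374], [0.0, 0.0, 0.0, 1.0]]
[[-36.49986977 611.32313643]
 [-91.37690454 603.39292457]
 [-65.61329276 607.92473728]]
```

View pics/w1.png

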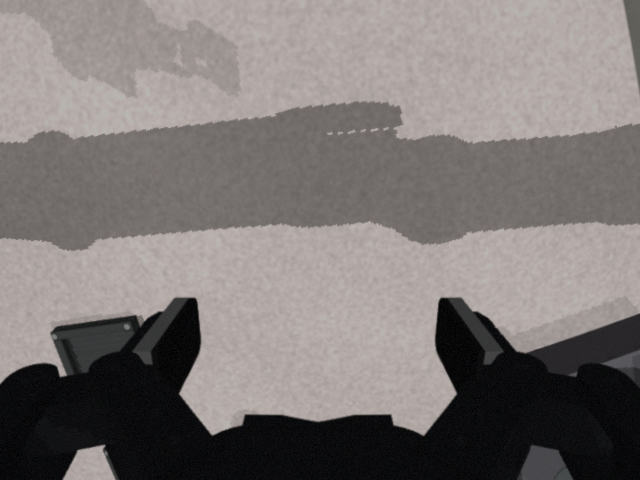

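The wrist view shows only the bare bench because the moves were refused. I'll retry with every key in each row.

Request:
jog_arm --rows '[{"x": -35,"y": -33,"z": 0,"ax": 0,"ay": 0,"az": 0,"fingers": 85},{"x": -35,"y": -33,"z": 0,"ax": 0,"ay": 0,"az": 0,"fingers": 85},{"x": -35,"y": -33,"z": 0,"ax": 0,"ay": 0,"az": 0,"fingers": 85},{"x": -35,"y": -33,"z": 0,"ax": 0,"ay": 0,"az": 0,"fingers": 85},{"x": -35,"y": -33,"z": 0,"ax": 0,"ay": 0,"az": 0,"fingers": 85},{"x": -35,"y": -33,"z": 0,"ax": 0,"ay": 0,"az": 0,"fingers": 85},{"x": -35,"y": -33,"z": 0,"ax": 0,"ay": 0,"az": 0,"fingers": 85},{"x": -35,"y": -33,"z": 0,"ax": 0,"ay": 0,"az": 0,"fingers": 85}]'

```text
t: 1.1
eef_pos: [0.4045, 0.2883, 0.1969]
tool_rot: [0.0, 0.174, 0.985, 0.0]
contact_force: [0.6, -0.4, -0.0]
gripper_width: 0.998
grasp_force: 0.0
```

Request:
jog_arm --rows '[{"x": -35,"y": -33,"z": 0,"ax": 0,"ay": 0,"az": 0,"fingers": 85},{"x": -35,"y": -33,"z": 0,"ax": 0,"ay": 0,"az": 0,"fingers": 85},{"x": -35,"y": -33,"z": 0,"ax": 0,"ay": 0,"az": 0,"fingers": 85},{"x": -35,"y": -33,"z": 0,"ax": 0,"ay": 0,"az": 0,"fingers": 85},{"x": -35,"y": -33,"z": 0,"ax": 0,"ay": 0,"az": 0,"fingers": 85},{"x": -35,"y": -33,"z": 0,"ax": 0,"ay": 0,"az": 0,"fingers": 85},{"x": -35,"y": -33,"z": 0,"ax": 0,"ay": 0,"az": 0,"fingers": 85},{"x": -35,"y": -33,"z": 0,"ax": 0,"ay": 0,"az": 0,"fingers": 85}]'

```text
t: 1.9
eef_pos: [0.5771, -0.0555, 0.1968]
tool_rot: [0.0, 0.174, 0.985, 0.0]
contact_force: [0.1, 0.3, 0.8]
gripper_width: 0.999
grasp_force: 0.0
```

Request:
jog_arm --rows '[{"x": 0,"y": 0,"z": 0,"ax": 0,"ay": 0,"az": 8.5,"fingers": 36},{"x": 0,"y": 0,"z": 0,"ax": 0,"ay": 0,"az": 8.5,"fingers": 36},{"x": 0,"y": 0,"z": 0,"ax": 0,"ay": 0,"az": 8.5,"fingers": 36},{"x": 0,"y": 0,"z": 0,"ax": 0,"ay": 0,"az": 8.5,"fingers": 36},{"x": 0,"y": 0,"z": 0,"ax": 0,"ay": 0,"az": 8.5,"fingers": 36},{"x": 0,"y": 0,"z": 0,"ax": 0,"ay": 0,"az": 8.5,"fingers": 36},{"x": 0,"y": 0,"z": 0,"ax": 0,"ay": 0,"az": 8.5,"fingers": 36},{"x": 0,"y": 0,"z": 0,"ax": 0,"ay": 0,"az": 8.5,"fingers": 36}]'

```text
t: 2.7
eef_pos: [0.5764, -0.0537, 0.1966]
tool_rot: [-0.0, 0.697, 0.717, 0.0]
contact_force: [-0.2, 0.3, 0.2]
gripper_width: 0.416
grasp_force: 0.0
```

Request:
jog_arm --rows '[{"x": 0,"y": 0,"z": 0,"ax": 0,"ay": 0,"az": 8,"fingers": 36},{"x": 0,"y": 0,"z": 0,"ax": 0,"ay": 0,"az": 2,"fingers": 36},{"x": 0,"y": 0,"z": 0,"ax": 0,"ay": 0,"az": 0,"fingers": 36},{"x": 0,"y": 0,"z": 0,"ax": 0,"ay": 0,"az": 0,"fingers": 36},{"x": 0,"y": 0,"z": 0,"ax": 0,"ay": 0,"az": 0,"fingers": 36},{"x": 0,"y": 0,"z": 0,"ax": 0,"ay": 0,"az": 0,"fingers": 36},{"x": 0,"y": 0,"z": 0,"ax": 0,"ay": 0,"az": 0,"fingers": 36},{"x": 0,"y": 0,"z": 0,"ax": 0,"ay": 0,"az": 0,"fingers": 36}]'

```text
t: 3.5
eef_pos: [0.5764, -0.0539, 0.1966]
tool_rot: [-0.0, 0.755, 0.656, 0.0]
contact_force: [-0.2, -0.1, -0.3]
gripper_width: 0.42
grasp_force: 0.0
```

```bash
python3 - <<'E'
from h import *
w=cam("wrist");save("w2",w["pixels"])
go([.6025,-.1115,.2]);print(bot.get_obs()["gripper_width"])
print(proj(w,[[.6101,-.0495,.059],[.5949,-.1735,.059],[.6025,-.1115,.059]]))
E
```

```text
t 3.55 tcp [ 0.5764 -0.0539  0.1966] toolx [0.14 0.99 0.  ] y [ 0.99 -0.14  0.  ] z [ 0.  0. -1.]
shift mm [-53.4  33.9  -3.4]
0.42029467769951184
[[356.82937616 195.28447484]
 [355.48354926 335.07379619]
 [356.20265005 268.96455592]]
```

View pics/w2.png

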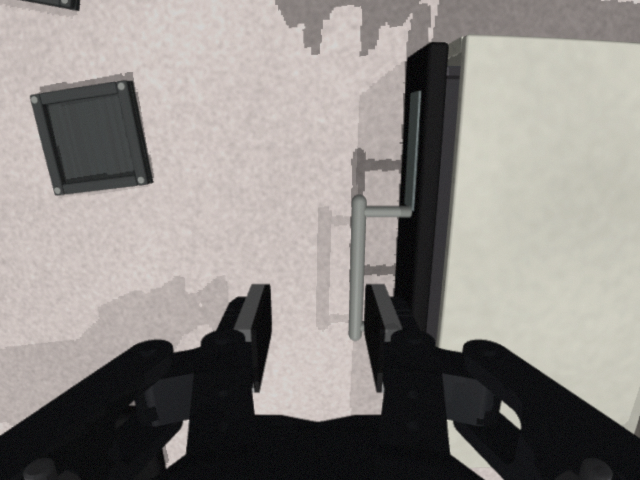

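The wrist view shows the bar from (360,195) to (355,340), as predicted. I'll go over it, descend and grip.

Request:
jog_arm --rows '[{"x": -27,"y": 17,"z": 0,"ax": 0,"ay": 0,"az": 0,"fingers": 36},{"x": -26,"y": 17,"z": 0,"ax": 0,"ay": 0,"az": 0,"fingers": 36},{"x": 0,"y": 0,"z": 0,"ax": 0,"ay": 0,"az": 0,"fingers": 36},{"x": 0,"y": 0,"z": 40,"ax": 0,"ay": 0,"az": 0,"fingers": 36},{"x": 0,"y": 0,"z": 40,"ax": 0,"ay": 0,"az": 0,"fingers": 36},{"x": 0,"y": 0,"z": 30,"ax": 0,"ay": 0,"az": 0,"fingers": 36},{"x": 0,"y": 0,"z": 25,"ax": 0,"ay": 0,"az": 0,"fingers": 36},{"x": 0,"y": 0,"z": 23,"ax": 0,"ay": 0,"az": 0,"fingers": 36}]'

```text
t: 4.35
eef_pos: [0.6022, -0.1103, 0.0371]
tool_rot: [-0.001, 0.755, 0.656, -0.0]
contact_force: [0.2, 0.8, 0.2]
gripper_width: 0.42
grasp_force: 0.0
```

Request:
jog_arm --rows '[{"x": 0,"y": 0,"z": 0,"ax": 0,"ay": 0,"az": 0,"fingers": 0},{"x": 0,"y": 0,"z": 0,"ax": 0,"ay": 0,"az": 0,"fingers": 0},{"x": 0,"y": 0,"z": 0,"ax": 0,"ay": 0,"az": 0,"fingers": 0},{"x": 0,"y": 0,"z": 0,"ax": 0,"ay": 0,"az": 0,"fingers": 0},{"x": 0,"y": 0,"z": 0,"ax": 0,"ay": 0,"az": 0,"fingers": 0},{"x": 0,"y": 0,"z": 0,"ax": 0,"ay": 0,"az": 0,"fingers": 0},{"x": 0,"y": 0,"z": 0,"ax": 0,"ay": 0,"az": 0,"fingers": 0},{"x": 0,"y": 0,"z": 0,"ax": 0,"ay": 0,"az": 0,"fingers": 0}]' --force 40

```text
t: 5.15
eef_pos: [0.6027, -0.111, 0.0387]
tool_rot: [-0.0, 0.755, 0.656, 0.0]
contact_force: [-0.4, -0.5, -0.1]
gripper_width: 0.002
grasp_force: 0.0
```

```bash
python3 - <<'E'
from h import *
w=cam("wrist");save("w3",w["pixels"])
m=np.array([.6027,-.111,0.055]);u=np.array([.139,.99,0])*.06
print(proj(w,[m+u,m-u,m]))
E
```

```text
[[313.57750108 139.94484877]
 [314.54944786 397.78645635]
 [314.08672496 282.0056388 ]]
```

View pics/w3.png

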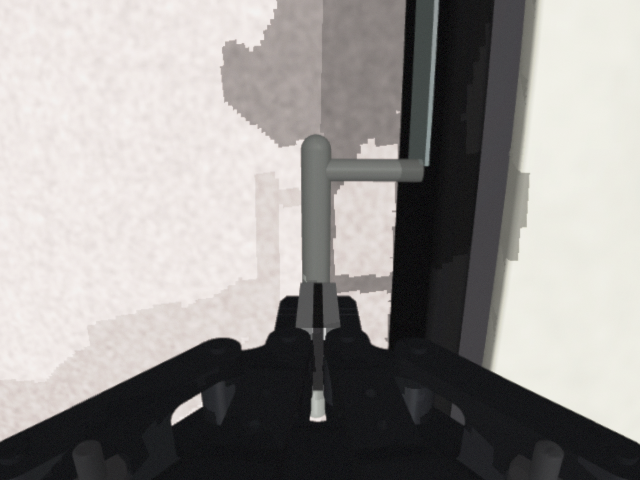

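The wrist view shows the fingers fully shut with no bar between them: the bar runs from (316,140) straight into the finger tips at (318,283). I'll compare the tip and bar heights.

```bash
python3 - <<'E'
from h import *
w=cam("wrist");o=bot.get_obs();r=Rt().as_matrix();p=np.array(o["eef_pos"])
print(o["gripper_width"],o["grasp_force"],p)
print("tcp",proj(w,[p]),"grasp",proj(w,[p-r[:,2]*.019]),"tip edges +-11 in x",proj(w,[p+r[:,0]*.011,p-r[:,0]*.011]))
for z in(.02,.04,.055,.07):
  print(z,plane(w,[(316,140),(338,170)],z).round(4).tolist())
print(w["T"][:3,3].round(3))
t=cam("top");s=cam("side");
u=np.array([.139,.99,0])*.06
for n,c in(("top",t),("side",s)):
  for z in(.055,.059):print(n,z,proj(c,[np.array([.6027,-.111,z])+k*u for k in(-1,1)]).round(1).tolist())
g=s["pixels"][170:250,255:355];save("s3",cv2.resize(g,None,fx=6,fy=6,interpolation=cv2.INTER_CUBIC))
E
```

```text
0.0001880515009127755 0.0 [ 0.60268298 -0.11105909  0.03859385]
tcp [[314.40415381 268.48296343]] grasp [[314.09068605 284.55175932]] tip edges +-11 in x [[314.34843382 246.24856842]
 [314.4593214  289.97446649]]
0.02 [[0.6116, -0.0535, 0.02], [0.6201, -0.0692, 0.02]]
0.04 [[0.6118, -0.0525, 0.04], [0.6195, -0.0666, 0.04]]
0.055 [[0.6119, -0.0518, 0.055], [0.619, -0.0646, 0.055]]
0.07 [[0.6121, -0.051, 0.07], [0.6185, -0.0627, 0.07]]
[ 0.614 -0.044  0.216]
top 0.055 [[386.5, 213.8], [347.6, 207.9]]
top 0.059 [[386.6, 213.6], [347.7, 207.7]]
side 0.055 [[313.8, 189.3], [300.1, 217.2]]
side 0.059 [[313.8, 188.3], [300.0, 216.3]]
```

View pics/s3.png

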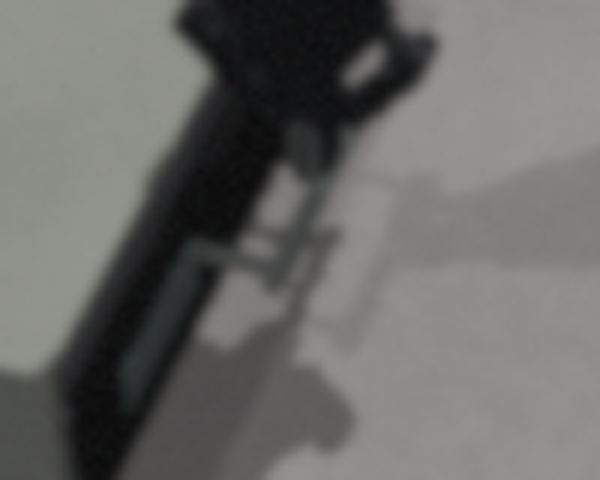

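```bash
python3 - <<'E'
from h import *
w=cam("wrist");o=bot.get_obs();r=Rt().as_matrix();p=np.array(o["eef_pos"]);f=w["K"][0,0]
iT=np.linalg.inv(w["T"]);print("f",f,w["cx"],w["cy"])
for dz in(0,.01,.02,.03,.04,.05):
  q=p-r[:,2]*dz; d=(iT@np.r_[q,1])[2]
  e=[q+r[:,0]*.011,q-r[:,0]*.011]
  print(dz,"px/mm",round(f/d/1000,2),"edges rows",proj(w,e)[:,1].round(0))
# where finger rows 283 at +-: use open data 36mm<->94px, 85<->237
print("depth36",f*.036/94,"depth85",f*.0854/237)
E
```

```text
f 402.71168463765457 317.5351083043697 232.85161396468033
0 px/mm 2.12 edges rows [246. 290.]
0.01 px/mm 2.24 edges rows [253. 299.]
0.02 px/mm 2.36 edges rows [261. 309.]
0.03 px/mm 2.51 edges rows [270. 320.]
0.04 px/mm 2.67 edges rows [280. 333.]
0.05 px/mm 2.85 edges rows [291. 347.]
depth36 0.15423000688250602 depth85 0.14511214290318863
```

The image scale at the tips (2.6 px/mm) and their rows (283–330) put the real tips about 40 mm behind the reported TCP, above the bar. I'll open and go 30 mm lower, which stays clear of the bench under either reading, then close.

Request:
jog_arm --rows '[{"x": 0,"y": 0,"z": 0,"ax": 0,"ay": 0,"az": 0,"fingers": 36},{"x": 0,"y": 0,"z": 0,"ax": 0,"ay": 0,"az": 0,"fingers": 36},{"x": 0,"y": 0,"z": 0,"ax": 0,"ay": 0,"az": 0,"fingers": 36},{"x": 0,"y": 0,"z": 0,"ax": 0,"ay": 0,"az": 0,"fingers": 36},{"x": 0,"y": 0,"z": 0,"ax": 0,"ay": 0,"az": 0,"fingers": 36},{"x": 0,"y": 0,"z": 10,"ax": 0,"ay": 0,"az": 0,"fingers": 36},{"x": 0,"y": 0,"z": 10,"ax": 0,"ay": 0,"az": 0,"fingers": 36},{"x": 0,"y": 0,"z": 10,"ax": 0,"ay": 0,"az": 0,"fingers": 36}]'

```text
t: 6.2
eef_pos: [0.6023, -0.1109, 0.0073]
tool_rot: [-0.0, 0.755, 0.656, -0.0]
contact_force: [0.9, 0.1, -0.9]
gripper_width: 0.421
grasp_force: 0.0
```

Request:
jog_arm --rows '[{"x": 0,"y": 0,"z": 0,"ax": 0,"ay": 0,"az": 0,"fingers": 0},{"x": 0,"y": 0,"z": 0,"ax": 0,"ay": 0,"az": 0,"fingers": 0},{"x": 0,"y": 0,"z": 0,"ax": 0,"ay": 0,"az": 0,"fingers": 0},{"x": 0,"y": 0,"z": 0,"ax": 0,"ay": 0,"az": 0,"fingers": 0},{"x": 0,"y": 0,"z": 0,"ax": 0,"ay": 0,"az": 0,"fingers": 0},{"x": 0,"y": 0,"z": 0,"ax": 0,"ay": 0,"az": 0,"fingers": 0},{"x": 0,"y": 0,"z": 0,"ax": 0,"ay": 0,"az": 0,"fingers": 0},{"x": 0,"y": 0,"z": 0,"ax": 0,"ay": 0,"az": 0,"fingers": 0}]' --force 40

```text
t: 7.0
eef_pos: [0.6019, -0.111, 0.0079]
tool_rot: [-0.0, 0.755, 0.656, -0.001]
contact_force: [1.1, -1.7, -17.3]
gripper_width: 0.127
grasp_force: 38.8
```

The bar is gripped at 39 N. Now I'll pull along tool -y.

Request:
jog_arm --rows '[{"x": 0,"y": -6,"z": 0,"ax": 0,"ay": 0,"az": 0,"fingers": 0},{"x": 0,"y": -14,"z": 0,"ax": 0,"ay": 0,"az": 0,"fingers": 0},{"x": 0,"y": -20,"z": 0,"ax": 0,"ay": 0,"az": 0,"fingers": 0},{"x": 0,"y": -22,"z": 0,"ax": 0,"ay": 0,"az": 0,"fingers": 0},{"x": 0,"y": -22,"z": 0,"ax": 0,"ay": 0,"az": 0,"fingers": 0},{"x": 0,"y": -22,"z": 0,"ax": 0,"ay": 0,"az": 0,"fingers": 0},{"x": 0,"y": -22,"z": 0,"ax": 0,"ay": 0,"az": 0,"fingers": 0},{"x": 0,"y": -16,"z": 0,"ax": 0,"ay": 0,"az": 0,"fingers": 0}]'

```text
t: 7.8
eef_pos: [0.4571, -0.0904, 0.0079]
tool_rot: [-0.001, 0.755, 0.656, -0.001]
contact_force: [2.0, -1.9, -29.8]
gripper_width: 0.117
grasp_force: 39.2
```

Request:
jog_arm --rows '[{"x": 0,"y": -7,"z": 0,"ax": 0,"ay": 0,"az": 0,"fingers": 0},{"x": 0,"y": -4,"z": 0,"ax": 0,"ay": 0,"az": 0,"fingers": 0},{"x": 0,"y": -3,"z": 0,"ax": 0,"ay": 0,"az": 0,"fingers": 0},{"x": 0,"y": -2,"z": 0,"ax": 0,"ay": 0,"az": 0,"fingers": 0},{"x": 0,"y": -1,"z": 0,"ax": 0,"ay": 0,"az": 0,"fingers": 0},{"x": 0,"y": 0,"z": 0,"ax": 0,"ay": 0,"az": 0,"fingers": 0},{"x": 0,"y": 0,"z": 0,"ax": 0,"ay": 0,"az": 0,"fingers": 0},{"x": 0,"y": 0,"z": 0,"ax": 0,"ay": 0,"az": 0,"fingers": 0}]'

```text
t: 8.6
eef_pos: [0.4508, -0.0897, 0.0088]
tool_rot: [0.006, 0.755, 0.656, 0.003]
contact_force: [21.3, -5.0, -55.7]
gripper_width: 0.118
grasp_force: 38.7
```

Request:
jog_arm --rows '[{"x": 0,"y": 0,"z": 0,"ax": 0,"ay": 0,"az": 0,"fingers": 40},{"x": 0,"y": 0,"z": 0,"ax": 0,"ay": 0,"az": 0,"fingers": 40},{"x": 0,"y": 0,"z": 0,"ax": 0,"ay": 0,"az": 0,"fingers": 40},{"x": 0,"y": 0,"z": 0,"ax": 0,"ay": 0,"az": 0,"fingers": 40},{"x": 0,"y": 0,"z": 0,"ax": 0,"ay": 0,"az": 0,"fingers": 40},{"x": 0,"y": 0,"z": 0,"ax": 0,"ay": 0,"az": 0,"fingers": 40},{"x": 0,"y": 0,"z": 0,"ax": 0,"ay": 0,"az": 0,"fingers": 40},{"x": 0,"y": 0,"z": 0,"ax": 0,"ay": 0,"az": 0,"fingers": 40}]'

```text
t: 9.4
eef_pos: [0.4432, -0.0885, 0.0086]
tool_rot: [-0.0, 0.755, 0.656, -0.0]
contact_force: [0.1, 0.1, -0.0]
gripper_width: 0.467
grasp_force: 0.0
```

```bash
python3 - <<'E'
from h import *
t=cam("top");s=cam("side");w=cam("wrist");print(bot.get_obs()["q"].round(2))
z=lambda im,x,y,w,h,k:cv2.resize(im[y:y+h,x:x+w],None,fx=k,fy=k,interpolation=cv2.INTER_CUBIC)
im=np.zeros((590,700,3),np.uint8);im[:300]=z(t["pixels"],300,190,140,60,5)
im[305:585,:336]=z(s["pixels"],250,140,120,100,2.8)
im[305:585,340:700]=cv2.resize(w["pixels"],(360,280));save("m4",im)
E
```

```text
[-0.38  0.47  0.54  2.25 -0.47  0.53  0.39]
```

View pics/m4.png

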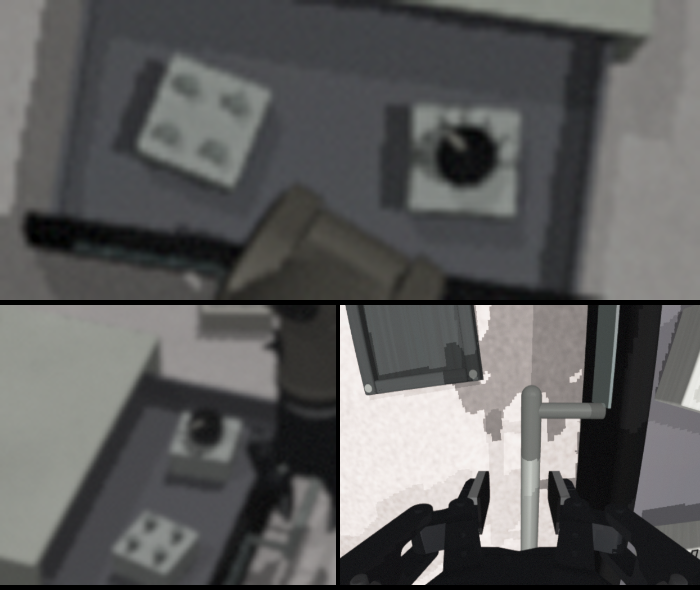

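The top crop shows the drawer out, with the studded junction at crop (205,120) and the valve with its black collar at crop (465,160), which is px (393,222). The wrist part shows the pads straddling the bar. Next I'll measure how far the drawer travelled and where the valve sits.

```bash
python3 - <<'E'
from h import *
w=cam("wrist");t=cam("top")
g=cv2.cvtColor(w["pixels"],cv2.COLOR_RGB2GRAY)
P=plane(w,[((530.5-340)/360*640,(388-305)/280*480)],.055)[0];print("bar end",P.round(4))
d=P-np.array([.6119,-.0518,.055]);print("travel",-d@np.array([.99,-.139,0]),"lateral",d@np.array([.139,.99,0]))
# valve top face: corners in the crop
c=[(300+x/5,190+y/5) for x,y in[(411,105),(522,108),(518,217),(410,210)]]
Q=plane(t,c,.05);print(Q.round(4));print("c",Q.mean(0))
k=plane(t,[(300+466/5,190+155/5)],.073);print("collar",k)
E
```

```text
bar end [ 0.4599 -0.0294  0.055 ]
travel 0.15361047886293536 lateral 0.0010090774320203413
[[ 0.6037 -0.1578  0.05  ]
 [ 0.6027 -0.2259  0.05  ]
 [ 0.5352 -0.2231  0.05  ]
 [ 0.5387 -0.1572  0.05  ]]
c [ 0.57006894 -0.19100649  0.05      ]
collar [[ 0.56934478 -0.18905592  0.073     ]]
```

Measured travel is about 154 mm, which may fall short of the 160 mm stop. I'll hook the bar with the open inner finger and pull gently further, watching the force.

Request:
jog_arm --rows '[{"x": 0,"y": -3,"z": 0,"ax": 0,"ay": 0,"az": 0,"fingers": 40},{"x": 0,"y": -3,"z": 0,"ax": 0,"ay": 0,"az": 0,"fingers": 40},{"x": 0,"y": -2,"z": 0,"ax": 0,"ay": 0,"az": 0,"fingers": 40},{"x": 0,"y": -2,"z": 0,"ax": 0,"ay": 0,"az": 0,"fingers": 40},{"x": 0,"y": -2,"z": 0,"ax": 0,"ay": 0,"az": 0,"fingers": 40},{"x": 0,"y": 0,"z": 0,"ax": 0,"ay": 0,"az": 0,"fingers": 40},{"x": 0,"y": 0,"z": 0,"ax": 0,"ay": 0,"az": 0,"fingers": 40},{"x": 0,"y": 0,"z": 0,"ax": 0,"ay": 0,"az": 0,"fingers": 40}]'

```text
t: 10.45
eef_pos: [0.4366, -0.0877, 0.0096]
tool_rot: [0.004, 0.755, 0.656, 0.003]
contact_force: [10.5, -1.7, -6.1]
gripper_width: 0.47
grasp_force: 5.5
```

```bash
python3 - <<'E'
from h import *
w=cam("wrist");g=cv2.cvtColor(w["pixels"],cv2.COLOR_RGB2GRAY)
o=bot.get_obs();print(o["contact_force"],o["eef_pos"])
print([int(v) for v in g[170,290:460:3]]);print([int(v) for v in g[120:170:2,346]])
save("w5",w["pixels"])
E
```

```text
[10.95157577 -1.8602019  -6.484899  ] [ 0.43663072 -0.0876715   0.0096068 ]
[164, 172, 206, 211, 233, 235, 236, 237, 237, 235, 236, 237, 237, 234, 236, 237, 234, 234, 97, 95, 105, 110, 116, 118, 123, 120, 119, 116, 113, 103, 111, 110, 111, 110, 110, 111, 109, 111, 109, 110, 111, 110, 111, 112, 112, 109, 110, 110, 112, 110, 112, 110, 110, 110, 108, 110, 110]
[165, 167, 168, 173, 174, 174, 168, 168, 169, 166, 165, 168, 166, 136, 96, 90, 90, 92, 90, 91, 90, 90, 92, 92, 89]
```

```bash
python3 - <<'E'
from h import *
w=cam("wrist");u=np.array([.99,-.139,0])
for z in(.055,.061):
  P=plane(w,[(360,160)],z)[0];print(P.round(4),(np.array([.6119,-.0518,z])-P)@u)
t=cam("top");im=cv2.cvtColor(t["pixels"],cv2.COLOR_RGB2GRAY)
# expected pixel of unit front edge / panel line for travel .150,.160
for tr in(.15,.155,.16):
  # left end of panel top (unit half width .18), panel front is 42 behind bar centre
  c=np.array([.6027,-.111,.08])+u*(.042-tr)
  print(tr,proj(t,[c+np.array([.139,.99,0])*.14,c+u*.015+np.array([.139,.99,0])*.14]).round(1).tolist())
x=int(round(proj(t,[c+np.array([.139,.99,0])*.14])[0][0]));print(x,[int(v) for v in im[222:246,x]])
E
```

```text
[ 0.4591 -0.0351  0.055 ] 0.15362146068867646
[ 0.4585 -0.0345  0.061 ] 0.15430729834897863
0.15 [[316.1, 237.5], [316.9, 232.6]]
0.155 [[315.9, 239.2], [316.7, 234.3]]
0.16 [[315.6, 240.8], [316.4, 235.9]]
316 [69, 70, 69, 70, 70, 69, 69, 71, 70, 69, 69, 56, 27, 14, 15, 18, 30, 46, 41, 52, 74, 78, 78, 77]
```

The drawer holds against 21 N without moving, and the first wrist view showed a small gap behind the front panel, so it started a few mm ajar. I take it as at its stop. Now I'll lift and move over the valve.

Request:
jog_arm --rows '[{"x": 0,"y": 5,"z": 0,"ax": 0,"ay": 0,"az": 0,"fingers": 36},{"x": 0,"y": 0,"z": -30,"ax": 0,"ay": 0,"az": 0,"fingers": 36},{"x": 0,"y": 0,"z": -45,"ax": 0,"ay": 0,"az": 0,"fingers": 36},{"x": 0,"y": 0,"z": -45,"ax": 0,"ay": 0,"az": 0,"fingers": 36},{"x": 0,"y": 0,"z": -45,"ax": 0,"ay": 0,"az": 0,"fingers": 85},{"x": -30,"y": 38,"z": 0,"ax": 0,"ay": 0,"az": 0,"fingers": 85},{"x": -30,"y": 38,"z": 0,"ax": 0,"ay": 0,"az": 0,"fingers": 85},{"x": -30,"y": 38,"z": 0,"ax": 0,"ay": 0,"az": 0,"fingers": 85}]'

```text
t: 11.4
eef_pos: [0.538, -0.1921, 0.1745]
tool_rot: [-0.0, 0.754, 0.657, 0.002]
contact_force: [0.7, 0.5, 0.7]
gripper_width: 0.996
grasp_force: 0.0
```

Request:
jog_arm --rows '[{"x": -13,"y": 30,"z": 0,"ax": 0,"ay": 0,"az": 0,"fingers": 85},{"x": 0,"y": 0,"z": 0,"ax": 0,"ay": 0,"az": -6,"fingers": 85},{"x": 0,"y": 0,"z": 0,"ax": 0,"ay": 0,"az": 0,"fingers": 85},{"x": 0,"y": 0,"z": 0,"ax": 0,"ay": 0,"az": 0,"fingers": 85},{"x": 0,"y": 0,"z": 0,"ax": 0,"ay": 0,"az": 0,"fingers": 85},{"x": 0,"y": 0,"z": 0,"ax": 0,"ay": 0,"az": 0,"fingers": 85},{"x": 0,"y": 0,"z": 0,"ax": 0,"ay": 0,"az": 0,"fingers": 85},{"x": 0,"y": 0,"z": 0,"ax": 0,"ay": 0,"az": 0,"fingers": 85}]'

```text
t: 12.2
eef_pos: [0.5645, -0.2093, 0.1737]
tool_rot: [-0.0, 0.72, 0.694, 0.0]
contact_force: [-0.1, -0.4, -0.4]
gripper_width: 0.997
grasp_force: 0.0
```

```bash
python3 - <<'E'
from h import *
w=cam("wrist");save("w6",w["pixels"]);go([.57,-.19,.17])
E
```

```text
t 12.25 tcp [ 0.5645 -0.2094  0.1737] toolx [0.036 0.999 0.   ] y [ 0.999 -0.036  0.   ] z [ 0.  0. -1.]
shift mm [19.6  4.8  3.7]
```

View pics/w6.png

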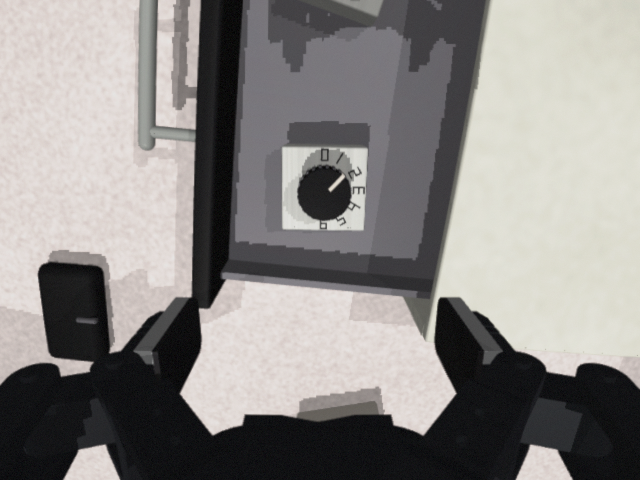

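The wrist view shows the valve block's top face with corners at about (282,146), (368,147), (365,230) and (283,230). 0 is up (+y), 3 is right (+x), and the index points between 1 and 2. I'll measure its pose from the face mask.

```bash
cat >> h.py <<'E'
def valve(c,box,zt,thr=150):
    x0,y0,x1,y1=box;g=cv2.cvtColor(c["pixels"],cv2.COLOR_RGB2GRAY);m=np.zeros_like(g);m[y0:y1,x0:x1]=(g[y0:y1,x0:x1]>thr)
    k=max(cv2.findContours(m,cv2.RETR_EXTERNAL,cv2.CHAIN_APPROX_NONE)[0],key=cv2.contourArea)
    P=plane(c,cv2.convexHull(k)[:,0],zt)[:,:2]*1000;r=cv2.minAreaRect(P.astype(np.float32));return r
def dark(c,box,zt,thr=60):
    x0,y0,x1,y1=box;g=cv2.cvtColor(c["pixels"],cv2.COLOR_RGB2GRAY)[y0:y1,x0:x1]
    k=max(cv2.findContours((g<thr).astype(np.uint8),cv2.RETR_EXTERNAL,cv2.CHAIN_APPROX_NONE)[0],key=cv2.contourArea)
    P=plane(c,k[:,0]+[x0,y0],zt)[:,:2]*1000;return cv2.minEnclosingCircle(P.astype(np.float32))
E
python3 - <<'E'
from h import *
w=cam("wrist")
for th in(130,150,170):
  try:print(valve(w,(265,135,385,245),.05,th))
  except Exception as e:print(e)
print(plane(w,[(282,146),(368,147),(365,230),(283,230)],.05).round(4))
print("collar",dark(w,(290,160,360,225),.073,40),dark(w,(290,160,360,225),.073,60))
E
```

```text
((571.1322631835938, -193.76876831054688), (64.4913558959961, 63.90455627441406), 87.3415756225586)
((553.5852661132812, -192.75489807128906), (62.88215255737305, 28.70441436767578), 87.31465911865234)
((553.58984375, -192.65853881835938), (62.64799118041992, 28.68486976623535), 87.29595184326172)
[[ 0.5415 -0.1603  0.05  ]
 [ 0.6047 -0.1632  0.05  ]
 [ 0.6022 -0.2266  0.05  ]
 [ 0.5385 -0.2243  0.05  ]]
collar ((571.3087158203125, -191.96661376953125), 19.09659767150879) ((571.0460205078125, -191.82586669921875), 19.324352264404297)
```

Request:
jog_arm --rows '[{"x": 16.5,"y": 6,"z": 0,"ax": 0,"ay": 0,"az": 0.6,"fingers": 85},{"x": 0,"y": 0,"z": 0,"ax": 0,"ay": 0,"az": 0,"fingers": 85},{"x": 0,"y": 0,"z": 40,"ax": 0,"ay": 0,"az": 0,"fingers": 85},{"x": 0,"y": 0,"z": 40,"ax": 0,"ay": 0,"az": 0,"fingers": 85},{"x": 0,"y": 0,"z": 25,"ax": 0,"ay": 0,"az": 0,"fingers": 85},{"x": 0,"y": 0,"z": 10,"ax": 0,"ay": 0,"az": 0,"fingers": 85},{"x": 0,"y": 0,"z": 0,"ax": 0,"ay": 0,"az": 0,"fingers": 85},{"x": 0,"y": 0,"z": 0,"ax": 0,"ay": 0,"az": 0,"fingers": 85}]'

```text
t: 13.1
eef_pos: [0.5719, -0.1942, 0.0598]
tool_rot: [0.001, 0.723, 0.691, 0.0]
contact_force: [-0.1, -0.5, -0.1]
gripper_width: 0.993
grasp_force: 0.0
```

```bash
python3 - <<'E'
from h import *
w=cam("wrist");save("w7",w["pixels"]);go([.5712,-.193,-.010])
print(dark(w,(270,190,370,330),.073,45))
g=cv2.cvtColor(w["pixels"],cv2.COLOR_RGB2GRAY)
c=proj(w,[[.5712,-.193+.032,.05],[.5712-.032,-.193,.05],[.5712+.032,-.193,.05],[.5712,-.225,.05]]);print(c.round(0).tolist())
r=int(c[1][1]);print([int(v) for v in g[r-20,180:470:5]])
E
```

```text
t 13.15 tcp [ 0.5722 -0.1942  0.0602] toolx [ 0.046  0.999 -0.001] y [ 0.999 -0.046  0.002] z [ 0.002 -0.001 -1.   ]
shift mm [ 1.2 -1.2 70.2]
((567.0689086914062, -181.57562255859375), 16.412015914916992)
[[310.0, 195.0], [249.0, 262.0], [378.0, 256.0], [316.0, 317.0]]
[16, 84, 128, 142, 141, 141, 139, 141, 139, 142, 131, 127, 129, 128, 236, 237, 239, 237, 229, 218, 55, 102, 15, 20, 39, 41, 40, 40, 39, 37, 23, 27, 97, 70, 151, 76, 237, 236, 233, 232, 140, 139, 139, 138, 123, 123, 121, 121, 122, 120, 120, 120, 118, 118, 118, 118, 116, 115]
```

The block edges sit where predicted, so I'll descend the last 70 mm and close.

Request:
jog_arm --rows '[{"x": 1,"y": -1,"z": 20,"ax": 0,"ay": 0,"az": 0,"fingers": 85},{"x": 0,"y": 0,"z": 20,"ax": 0,"ay": 0,"az": 0,"fingers": 85},{"x": 0,"y": 0,"z": 10,"ax": 0,"ay": 0,"az": 0,"fingers": 85},{"x": 0,"y": 0,"z": 8,"ax": 0,"ay": 0,"az": 0,"fingers": 85},{"x": 0,"y": 0,"z": 7,"ax": 0,"ay": 0,"az": 0,"fingers": 85},{"x": 0,"y": 0,"z": 5,"ax": 0,"ay": 0,"az": 0,"fingers": 85},{"x": 0,"y": 0,"z": 0,"ax": 0,"ay": 0,"az": 0,"fingers": 85},{"x": 0,"y": 0,"z": 0,"ax": 0,"ay": 0,"az": 0,"fingers": 85}]'

```text
t: 13.95
eef_pos: [0.5704, -0.1925, -0.0111]
tool_rot: [0.0, 0.723, 0.691, 0.0]
contact_force: [0.7, -0.2, 0.7]
gripper_width: 0.998
grasp_force: 0.0
```

Request:
jog_arm --rows '[{"x": 0,"y": 0,"z": 0,"ax": 0,"ay": 0,"az": 0,"fingers": 55},{"x": 0,"y": 0,"z": 0,"ax": 0,"ay": 0,"az": 0,"fingers": 55},{"x": 0,"y": 0,"z": 0,"ax": 0,"ay": 0,"az": 0,"fingers": 55},{"x": 0,"y": 0,"z": 0,"ax": 0,"ay": 0,"az": 0,"fingers": 55},{"x": 0,"y": 0,"z": 0,"ax": 0,"ay": 0,"az": 0,"fingers": 55},{"x": 0,"y": 0,"z": 0,"ax": 0,"ay": 0,"az": 0,"fingers": 55},{"x": 0,"y": 0,"z": 0,"ax": 0,"ay": 0,"az": 0,"fingers": 55},{"x": 0,"y": 0,"z": 0,"ax": 0,"ay": 0,"az": 0,"fingers": 55}]' --force 50

```text
t: 14.75
eef_pos: [0.5706, -0.1925, -0.0107]
tool_rot: [0.0, 0.723, 0.691, 0.0]
contact_force: [-1.4, 0.5, 5.6]
gripper_width: 0.735
grasp_force: 57.3
```

The block is held at an opening of 63 mm. The tips may be only about 4 mm clear of the nest walls when it is seated, so I'll regrip 6 mm higher before lifting.

Request:
jog_arm --rows '[{"x": 0,"y": 0,"z": 0,"ax": 0,"ay": 0,"az": 0,"fingers": 80},{"x": 0,"y": 0,"z": 0,"ax": 0,"ay": 0,"az": 0,"fingers": 80},{"x": 0,"y": 0,"z": 0,"ax": 0,"ay": 0,"az": 0,"fingers": 80},{"x": 0,"y": 0,"z": -6,"ax": 0,"ay": 0,"az": 0,"fingers": 80},{"x": 0,"y": 0,"z": 0,"ax": 0,"ay": 0,"az": 0,"fingers": 55},{"x": 0,"y": 0,"z": 0,"ax": 0,"ay": 0,"az": 0,"fingers": 55},{"x": 0,"y": 0,"z": 0,"ax": 0,"ay": 0,"az": 0,"fingers": 55},{"x": 0,"y": 0,"z": 0,"ax": 0,"ay": 0,"az": 0,"fingers": 55}]'

```text
t: 15.55
eef_pos: [0.5709, -0.1926, -0.0045]
tool_rot: [0.001, 0.723, 0.691, 0.001]
contact_force: [-0.8, 1.1, 6.3]
gripper_width: 0.735
grasp_force: 55.0
```

Request:
jog_arm --rows '[{"x": 0,"y": 0,"z": 0,"ax": 0,"ay": 0,"az": 0,"fingers": 55},{"x": 0,"y": 0,"z": 0,"ax": 0,"ay": 0,"az": 0,"fingers": 55},{"x": 0,"y": 0,"z": -5,"ax": 0,"ay": 0,"az": 0,"fingers": 55},{"x": 0,"y": 0,"z": -10,"ax": 0,"ay": 0,"az": 0,"fingers": 55},{"x": 0,"y": 0,"z": -15,"ax": 0,"ay": 0,"az": 0,"fingers": 55},{"x": 0,"y": 0,"z": -20,"ax": 0,"ay": 0,"az": 0,"fingers": 55},{"x": 0,"y": 0,"z": -25,"ax": 0,"ay": 0,"az": 0,"fingers": 55},{"x": 0,"y": 0,"z": -25,"ax": 0,"ay": 0,"az": 0,"fingers": 55}]' --force 60

```text
t: 16.35
eef_pos: [0.5696, -0.1923, 0.096]
tool_rot: [-0.0, 0.723, 0.69, -0.0]
contact_force: [0.1, 0.1, -6.7]
gripper_width: 0.731
grasp_force: 68.3
```

Request:
jog_arm --rows '[{"x": 0,"y": 0,"z": -25,"ax": 0,"ay": 0,"az": 0,"fingers": 55},{"x": 0,"y": 0,"z": -20,"ax": 0,"ay": 0,"az": 0,"fingers": 55},{"x": 0,"y": 0,"z": -10,"ax": 0,"ay": 0,"az": 0,"fingers": 55},{"x": 0,"y": 0,"z": 0,"ax": 0,"ay": 0,"az": 0,"fingers": 55},{"x": 0,"y": 0,"z": 0,"ax": 0,"ay": 0,"az": 0,"fingers": 55},{"x": 0,"y": 0,"z": 0,"ax": 0,"ay": 0,"az": 0,"fingers": 55},{"x": 0,"y": 0,"z": 0,"ax": 0,"ay": 0,"az": 0,"fingers": 55},{"x": 0,"y": 0,"z": 0,"ax": 0,"ay": 0,"az": 0,"fingers": 55}]'

```text
t: 17.15
eef_pos: [0.5697, -0.1923, 0.1488]
tool_rot: [-0.001, 0.723, 0.691, -0.0]
contact_force: [-0.0, -0.4, -6.4]
gripper_width: 0.734
grasp_force: 68.5
```

```bash
python3 - <<'E'
from h import *
w=cam("wrist");save("w8",w["pixels"]);o=bot.get_obs();print(o["grasp_force"])
a=np.radians(-10.9);u=np.array([np.cos(a),np.sin(a),0]);v=np.array([-u[1],u[0],0])
go([.4787,.3358,.145]);print("view pose 90 back:");go(np.array([.4787,.3358,.145])-v*.09)
E
```

```text
68.46303105354309
t 17.2 tcp [ 0.5698 -0.1923  0.149 ] toolx [ 0.046  0.999 -0.   ] y [ 0.999 -0.046 -0.001] z [-0.001  0.    -1.   ]
shift mm [ 523.3 -115.5    4.1]
view pose 90 back:
t 17.2 tcp [ 0.5698 -0.1923  0.149 ] toolx [ 0.046  0.999 -0.   ] y [ 0.999 -0.046 -0.001] z [-0.001  0.    -1.   ]
shift mm [ 434.3 -128.4    4.1]
```

The valve is lifted, with about 6 N of load. Now I'll carry it to a viewing pose about 90 mm short of the holder.

Request:
jog_arm --rows '[{"x": 20,"y": -6,"z": 0,"ax": 0,"ay": 0,"az": 0,"fingers": 55},{"x": 40,"y": -12,"z": 0,"ax": 0,"ay": 0,"az": 0,"fingers": 55},{"x": 40,"y": -12,"z": 0,"ax": 0,"ay": 0,"az": 0,"fingers": 55},{"x": 40,"y": -12,"z": 0,"ax": 0,"ay": 0,"az": 0,"fingers": 55},{"x": 40,"y": -12,"z": 0,"ax": 0,"ay": 0,"az": 0,"fingers": 55},{"x": 40,"y": -12,"z": 0,"ax": 0,"ay": 0,"az": 0,"fingers": 55},{"x": 40,"y": -12,"z": 0,"ax": 0,"ay": 0,"az": 0,"fingers": 55},{"x": 40,"y": -12,"z": 0,"ax": 0,"ay": 0,"az": 0,"fingers": 55}]'

```text
t: 18.0
eef_pos: [0.4936, 0.1129, 0.1498]
tool_rot: [0.0, 0.723, 0.69, 0.0]
contact_force: [-0.1, 0.5, -6.3]
gripper_width: 0.732
grasp_force: 68.4
```

Request:
jog_arm --rows '[{"x": 40,"y": -12,"z": 0,"ax": 0,"ay": 0,"az": 0,"fingers": 55},{"x": 40,"y": -12,"z": 0,"ax": 0,"ay": 0,"az": 0,"fingers": 55},{"x": 34,"y": -10,"z": 0,"ax": 0,"ay": 0,"az": 0,"fingers": 55},{"x": 20,"y": -4,"z": 0,"ax": 0,"ay": 0,"az": 4,"fingers": 55},{"x": 0,"y": 0,"z": 0,"ax": 0,"ay": 0,"az": 4.2,"fingers": 55},{"x": 0,"y": 0,"z": 0,"ax": 0,"ay": 0,"az": 0,"fingers": 55},{"x": 0,"y": 0,"z": 0,"ax": 0,"ay": 0,"az": 0,"fingers": 55},{"x": 0,"y": 0,"z": 0,"ax": 0,"ay": 0,"az": 0,"fingers": 55}]'

```text
t: 18.8
eef_pos: [0.4625, 0.2462, 0.1496]
tool_rot: [0.0, 0.771, 0.637, -0.0]
contact_force: [1.1, 0.1, -6.0]
gripper_width: 0.724
grasp_force: 68.4
```

```bash
python3 - <<'E'
from h import *
w=cam("wrist");save("w9",w["pixels"]);g=cv2.cvtColor(w["pixels"],cv2.COLOR_RGB2GRAY)
go([.4787,.3358,.145])
a=np.radians(-10.9);u=np.array([np.cos(a),np.sin(a),0]);v=np.array([-u[1],u[0],0]);h=np.array([.4787,.3358,.014])
print(proj(w,[h+i*.046*u+j*.046*v for i,j in((-1,-1),(1,-1),(1,1),(-1,1))]).round(0).tolist())
for th in(70,90,110):
  m=(g<th).astype(np.uint8);m[300:]=0
  for k in cv2.findContours(m,cv2.RETR_EXTERNAL,cv2.CHAIN_APPROX_NONE)[0]:
    if cv2.contourArea(k)>1500:
      r=cv2.minAreaRect((plane(w,k[:,0],.014)[:,:2]*1000).astype(np.float32));x=cv2.boundingRect(k);print(th,x,np.round(r[0],1),np.round(r[1],1),round(r[2],1))
E
```

```text
t 18.85 tcp [0.4625 0.2462 0.1496] toolx [0.189 0.982 0.   ] y [ 0.982 -0.189 -0.   ] z [-0.  0. -1.]
shift mm [91.  -1.   4.6]
[[254.0, 150.0], [374.0, 150.0], [378.0, 20.0], [250.0, 20.0]]
70 (250, 27, 126, 126) [477.  332.9] [89.3 90.6] 79.1
70 (533, 0, 35, 73) [657.4 342. ] [23.7 51.3] 0.1
90 (163, 221, 64, 79) [354.7 216.4] [70.9 51.5] 70.0
90 (44, 36, 133, 127) [325.5 356.5] [90.7 95.3] 79.5
90 (250, 26, 126, 128) [477.3 332.6] [90.6 91.4] 79.2
90 (532, 0, 38, 74) [657.6 341.9] [25.  51.9] 0.6
110 (163, 218, 250, 82) [428.2 209.4] [ 70.3 212.1] 81.7
110 (44, 36, 133, 127) [325.3 356.5] [91.4 96. ] 79.5
110 (249, 26, 128, 128) [477.5 332.7] [90.8 92.5] 79.1
110 (531, 0, 41, 74) [658.3 341.8] [26.7 52.3] 0.6
```

The wrist view puts the holder at (477.3, 332.7) with yaw -10.85°. I'll trust this frame because the valve was measured in it too. Now I'll move over it and part-way down.

Request:
jog_arm --rows '[{"x": 30,"y": -2,"z": 0,"ax": 0,"ay": 0,"az": 0,"fingers": 55},{"x": 38,"y": 0,"z": 0,"ax": 0,"ay": 0,"az": 0,"fingers": 55},{"x": 20,"y": 0,"z": 0,"ax": 0,"ay": 0,"az": 0,"fingers": 55},{"x": 0,"y": 0,"z": 30,"ax": 0,"ay": 0,"az": 0,"fingers": 55},{"x": 0,"y": 0,"z": 40,"ax": 0,"ay": 0,"az": 0,"fingers": 55},{"x": 0,"y": 0,"z": 35,"ax": 0,"ay": 0,"az": 0,"fingers": 55},{"x": 0,"y": 0,"z": 15,"ax": 0,"ay": 0,"az": 0,"fingers": 55},{"x": 0,"y": 0,"z": 0,"ax": 0,"ay": 0,"az": 0,"fingers": 55}]'

```text
t: 19.65
eef_pos: [0.4758, 0.3326, 0.0279]
tool_rot: [0.0, 0.771, 0.637, -0.002]
contact_force: [-0.3, 0.6, -6.2]
gripper_width: 0.732
grasp_force: 69.4
```

```bash
python3 - <<'E'
from h import *
w=cam("wrist");s=cam("side");go([.4773,.3327,-.0165])
z=lambda im,x,y,w,h,k:cv2.resize(im[y:y+h,x:x+w],None,fx=k,fy=k,interpolation=cv2.INTER_CUBIC)
im=np.zeros((600,800,3),np.uint8);im[:,:400]=z(s["pixels"],270,280,100,150,4);im[:300,400:]=cv2.resize(w["pixels"],(400,300));im[300:,400:]=z(w["pixels"],220,100,200,150,2)
save("m9",im)
a=np.radians(-10.85);u=np.array([np.cos(a),np.sin(a),0]);v=np.array([-u[1],u[0],0]);h=np.array([.4773,.3327,.014])
print(proj(w,[h+i*.046*u+j*.046*v for i,j in((1,1),(-1,1))]).round(0).tolist(),proj(w,[h+i*.036*u+.036*v for i in(1,-1)]).round(0).tolist())
E
```

```text
t 19.75 tcp [0.4781 0.3341 0.0308] toolx [0.189 0.982 0.001] y [ 0.982 -0.189  0.001] z [ 0.001  0.001 -1.   ]
shift mm [-1.6 -0.6 47.3]
[[414.0, 166.0], [220.0, 166.0]] [[392.0, 187.0], [242.0, 187.0]]
```

View pics/m9.png

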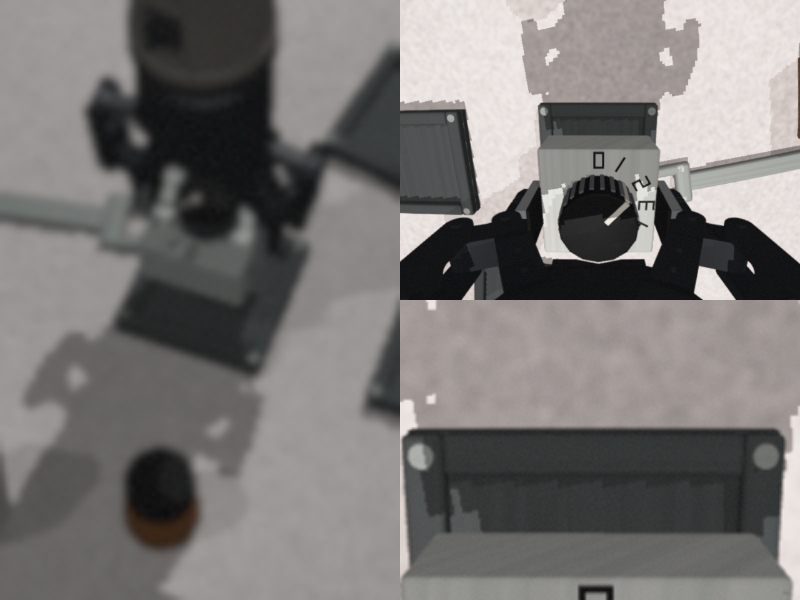

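The wrist part shows the block directly over the nest, with the nest's outer corners at wrist px (221,165) and (412,165), matching the prediction. The spanner jaw lies just outside the right finger, flat on the bench. I'll lower slowly.

Request:
jog_arm --rows '[{"x": 0,"y": 0,"z": 0,"ax": 0,"ay": 0,"az": 0,"fingers": 55},{"x": 0,"y": 0,"z": 10,"ax": 0,"ay": 0,"az": 0,"fingers": 55},{"x": 0,"y": 0,"z": 8,"ax": 0,"ay": 0,"az": 0,"fingers": 55},{"x": 0,"y": 0,"z": 5,"ax": 0,"ay": 0,"az": 0,"fingers": 55},{"x": 0,"y": 0,"z": 3,"ax": 0,"ay": 0,"az": 0,"fingers": 55},{"x": 0,"y": 0,"z": 0,"ax": 0,"ay": 0,"az": 0,"fingers": 55},{"x": 0,"y": 0,"z": 0,"ax": 0,"ay": 0,"az": 0,"fingers": 55},{"x": 0,"y": 0,"z": 0,"ax": 0,"ay": 0,"az": 0,"fingers": 55}]'

```text
t: 20.55
eef_pos: [0.4771, 0.334, 0.0038]
tool_rot: [0.0, 0.771, 0.637, 0.0]
contact_force: [-0.3, 0.5, -6.9]
gripper_width: 0.734
grasp_force: 69.5
```

```bash
python3 - <<'E'
from h import *
w=cam("wrist");go([.4773,.3327,-.0165]);o=bot.get_obs();p=np.array(o["eef_pos"]);print(o["contact_force"])
zt=p[2]+.0225+.032;print("collar/valve centre vs tcp",dark(w,(240,200,400,420),zt+.023,60),p*1000)
print("spanner jaw",plane(cam("top"),[(237,232),(240,235)],.005).round(3).tolist())
E
```

```text
t 20.6 tcp [0.4771 0.334  0.0038] toolx [0.188 0.982 0.   ] y [ 0.982 -0.188  0.   ] z [ 0.  0. -1.]
shift mm [-1.3  0.4 20.3]
[-0.24430527  0.50526424 -5.96945968]
collar/valve centre vs tcp ((479.8462829589844, 337.5166931152344), 22.621170043945312) [477.11446629 334.02242595   3.84358044]
spanner jaw [[0.539, 0.294, 0.005], [0.53, 0.284, 0.005]]
```

Request:
jog_arm --rows '[{"x": -1,"y": 0.3,"z": 0,"ax": 0,"ay": 0,"az": 0,"fingers": 55},{"x": 0,"y": 0,"z": 4,"ax": 0,"ay": 0,"az": 0,"fingers": 55},{"x": 0,"y": 0,"z": 4,"ax": 0,"ay": 0,"az": 0,"fingers": 55},{"x": 0,"y": 0,"z": 4,"ax": 0,"ay": 0,"az": 0,"fingers": 55},{"x": 0,"y": 0,"z": 3,"ax": 0,"ay": 0,"az": 0,"fingers": 55},{"x": 0,"y": 0,"z": 2,"ax": 0,"ay": 0,"az": 0,"fingers": 55},{"x": 0,"y": 0,"z": 0,"ax": 0,"ay": 0,"az": 0,"fingers": 55},{"x": 0,"y": 0,"z": 0,"ax": 0,"ay": 0,"az": 0,"fingers": 55}]'

```text
t: 21.45
eef_pos: [0.4771, 0.3328, -0.0134]
tool_rot: [0.0, 0.771, 0.637, 0.0]
contact_force: [0.4, 0.4, -6.5]
gripper_width: 0.731
grasp_force: 69.6
```

Request:
jog_arm --rows '[{"x": 0,"y": 0,"z": 2,"ax": 0,"ay": 0,"az": 0,"fingers": 55},{"x": 0,"y": 0,"z": 1.5,"ax": 0,"ay": 0,"az": 0,"fingers": 55},{"x": 0,"y": 0,"z": 1,"ax": 0,"ay": 0,"az": 0,"fingers": 55},{"x": 0,"y": 0,"z": 0,"ax": 0,"ay": 0,"az": 0,"fingers": 55},{"x": 0,"y": 0,"z": 0,"ax": 0,"ay": 0,"az": 0,"fingers": 55},{"x": 0,"y": 0,"z": 0,"ax": 0,"ay": 0,"az": 0,"fingers": 55},{"x": 0,"y": 0,"z": 0,"ax": 0,"ay": 0,"az": 0,"fingers": 55},{"x": 0,"y": 0,"z": 0,"ax": 0,"ay": 0,"az": 0,"fingers": 55}]'

```text
t: 22.25
eef_pos: [0.4772, 0.3331, -0.0163]
tool_rot: [-0.001, 0.771, 0.637, 0.0]
contact_force: [-5.6, -2.7, 11.6]
gripper_width: 0.731
grasp_force: 71.6
```

It met the floor at the expected height (-16.3 against -16.5 mm). Releasing and lifting clear.

Request:
jog_arm --rows '[{"x": 0,"y": 0,"z": 0,"ax": 0,"ay": 0,"az": 0,"fingers": 76},{"x": 0,"y": 0,"z": 0,"ax": 0,"ay": 0,"az": 0,"fingers": 76},{"x": 0,"y": 0,"z": 0,"ax": 0,"ay": 0,"az": 0,"fingers": 76},{"x": 0,"y": 0,"z": 0,"ax": 0,"ay": 0,"az": 0,"fingers": 76},{"x": 0,"y": 0,"z": 0,"ax": 0,"ay": 0,"az": 0,"fingers": 76},{"x": 0,"y": 0,"z": -15,"ax": 0,"ay": 0,"az": 0,"fingers": 76},{"x": 0,"y": 0,"z": -30,"ax": 0,"ay": 0,"az": 0,"fingers": 76},{"x": 0,"y": 0,"z": -40,"ax": 0,"ay": 0,"az": 0,"fingers": 76}]'

```text
t: 23.05
eef_pos: [0.4761, 0.332, 0.0676]
tool_rot: [0.0, 0.771, 0.637, -0.001]
contact_force: [0.1, 0.1, 0.5]
gripper_width: 0.888
grasp_force: 0.0
```

Request:
jog_arm --rows '[{"x": -20,"y": 0,"z": -40,"ax": 0,"ay": 0,"az": 0,"fingers": 76},{"x": -30,"y": 0,"z": -30,"ax": 0,"ay": 0,"az": 0,"fingers": 76},{"x": 0,"y": 0,"z": 0,"ax": 0,"ay": 0,"az": 0,"fingers": 76},{"x": 0,"y": 0,"z": 0,"ax": 0,"ay": 0,"az": 0,"fingers": 76},{"x": 0,"y": 0,"z": 0,"ax": 0,"ay": 0,"az": 0,"fingers": 76},{"x": 0,"y": 0,"z": 0,"ax": 0,"ay": 0,"az": 0,"fingers": 76},{"x": 0,"y": 0,"z": 0,"ax": 0,"ay": 0,"az": 0,"fingers": 76},{"x": 0,"y": 0,"z": 0,"ax": 0,"ay": 0,"az": 0,"fingers": 76}]'

```text
t: 23.85
eef_pos: [0.4673, 0.2838, 0.1364]
tool_rot: [0.0, 0.771, 0.637, -0.001]
contact_force: [-0.6, -0.6, -0.3]
gripper_width: 0.891
grasp_force: 0.0
```

```bash
cat >> h.py <<'E'
def index(c,ctr,zt,yaw):
    # unwrap collar top; brightest direction on ring 8..17mm; returns clockwise deg from block +y
    g=cv2.cvtColor(c["pixels"],cv2.COLOR_RGB2GRAY);A=np.arange(0,360,1.);prof=[]
    for a in A:
        th=np.radians(90+yaw-a);P=[[ctr[0]+r*np.cos(th),ctr[1]+r*np.sin(th),zt] for r in np.linspace(.009,.016,8)]
        q=proj(c,P).astype(np.float32);prof.append(cv2.remap(g,q[:,0].reshape(1,-1),q[:,1].reshape(1,-1),cv2.INTER_LINEAR).mean())
    prof=np.array(prof);k=prof.argmax();i=np.arange(k-12,k+13);w=np.clip(prof[i%360]-np.median(prof)-20,0,None);return (w*i).sum()/w.sum(),prof.max(),np.median(prof)
E
python3 - <<'E'
from h import *
w=cam("wrist");o=bot.get_obs();print(o["eef_pos"],o["contact_force"])
c=np.array([.4773,.3327,.038]);q=proj(w,[c,c+[0,0,.023]]);print(q)
x,y=q[0].astype(int);b=(x-70,max(0,y-75),x+70,y+75)
for th in(110,130,150):
  r=valve(w,b,.038,th);print(th,np.round(r[0],1),np.round(r[1],1),round(r[2],1))
  h=holders(w)
x,y=q[1].astype(int)
for th in(35,50):print("collar",dark(w,(x-40,y-40,x+40,y+40),.061,th))
for k in h:print(*k)
(cx,cy),_=dark(w,(x-40,y-40,x+40,y+40),.061,50)
print("index",index(w,(cx/1000,cy/1000),.061,-10.9))
E
```

```text
[0.46743357 0.28377906 0.13657898] [-0.10499636 -0.52762467  0.18593674]
[[316.15485707 146.25379812]
 [316.02844743 148.81830363]]
110 [478.6 332.1] [63.2 63.7] 79.1
130 [476.5 331.4] [99.5 98.4] 79.2
150 [476.5 331.4] [99.5 98.4] 79.2
collar ((478.3853454589844, 332.1327819824219), 18.506366729736328)
collar ((478.7767639160156, 331.98358154296875), 18.770347595214844)
index (np.float64(42.45646097613417), np.float64(192.125), np.float64(25.5))
```

The block measures 63.4 mm square when cast at z = 38 mm, with yaw 79.1°, so it is seated flat in the nest. Next I'll measure the index line's own direction and the wrist joint's margin.

```bash
cat >> h.py <<'E'
def index2(c,ctr,zt,yaw):
    # white line pixels within 18 mm of the axis: direction by PCA and by centroid
    g=cv2.cvtColor(c["pixels"],cv2.COLOR_RGB2GRAY);ctr=np.array(ctr)
    x,y=proj(c,[[*ctr,zt]])[0].astype(int);v,u=np.mgrid[y-60:y+60,x-60:x+60];ok=(v>=0);u,v=u[ok],v[ok]
    P=plane(c,np.c_[u,v],zt)[:,:2]-ctr;k=(np.hypot(*P.T)<.0175)&(g[v,u]>110);W=g[v,u][k].astype(float)-80;Q=P[k]
    m=(W[:,None]*Q).sum(0)/W.sum();d=np.linalg.svd(np.sqrt(W)[:,None]*(Q-m))[2][0];d=d if d@m>0 else -d
    cw=lambda d:(90+yaw-np.degrees(np.arctan2(d[1],d[0])))%360
    return "n",int(k.sum()),"pca",round(cw(d),1),"centroid",round(cw(m),1),"offset mm",round(1000*abs(m[0]*d[1]-m[1]*d[0]),2)
E
python3 - <<'E'
from h import *
w=cam("wrist");print(bot.get_obs()["q"].round(2));c=(.4785,.3321)
print(index2(w,c,.061,-10.9),index(w,c,.061,-10.9))
t=cam("top");go([.4785,.3321,.010])
E
```

```text
[-1.22  0.41  0.71  1.96 -0.34  0.9  -0.52]
('n', 93, 'pca', np.float64(43.0), 'centroid', np.float64(43.7), 'offset mm', np.float64(0.15)) (np.float64(43.75922064850097), np.float64(192.5), np.float64(25.5))
t 24.0 tcp [0.4675 0.2837 0.1368] toolx [ 0.188  0.982 -0.001] y [ 0.982 -0.188 -0.   ] z [-0.    -0.001 -1.   ]
shift mm [ 49.6   1.7 126.8]
```

The index reads about 43.3°, so it needs +76.7°. Joint 7 has enough range for the turn. Now I'll go to the collar.

Request:
jog_arm --rows '[{"x": 25,"y": 1,"z": 0,"ax": 0,"ay": 0,"az": 0,"fingers": 60},{"x": 25,"y": 1,"z": 0,"ax": 0,"ay": 0,"az": 0,"fingers": 60},{"x": 0,"y": 0,"z": 40,"ax": 0,"ay": 0,"az": 0,"fingers": 60},{"x": 0,"y": 0,"z": 40,"ax": 0,"ay": 0,"az": 0,"fingers": 60},{"x": 0,"y": 0,"z": 20,"ax": 0,"ay": 0,"az": 0,"fingers": 60},{"x": 0,"y": 0,"z": 14,"ax": 0,"ay": 0,"az": 0,"fingers": 60},{"x": 0,"y": 0,"z": 8,"ax": 0,"ay": 0,"az": 0,"fingers": 60},{"x": 0,"y": 0,"z": 4,"ax": 0,"ay": 0,"az": 0,"fingers": 60}]'

```text
t: 24.8
eef_pos: [0.4793, 0.3326, 0.011]
tool_rot: [0.0, 0.771, 0.637, 0.0]
contact_force: [-0.5, -0.3, 0.7]
gripper_width: 0.704
grasp_force: 0.0
```

Request:
jog_arm --rows '[{"x": 0,"y": 0,"z": 0,"ax": 0,"ay": 0,"az": 0,"fingers": 60},{"x": 0,"y": 0,"z": 0,"ax": 0,"ay": 0,"az": 0,"fingers": 30},{"x": 0,"y": 0,"z": 0,"ax": 0,"ay": 0,"az": 0,"fingers": 30},{"x": 0,"y": 0,"z": 0,"ax": 0,"ay": 0,"az": 0,"fingers": 30},{"x": 0,"y": 0,"z": 0,"ax": 0,"ay": 0,"az": 0,"fingers": 30},{"x": 0,"y": 0,"z": 0,"ax": 0,"ay": 0,"az": 0,"fingers": 30},{"x": 0,"y": 0,"z": 0,"ax": 0,"ay": 0,"az": 0,"fingers": 30},{"x": 0,"y": 0,"z": 0,"ax": 0,"ay": 0,"az": 0,"fingers": 30}]' --force 60

```text
t: 25.6
eef_pos: [0.4788, 0.3331, 0.0124]
tool_rot: [-0.001, 0.771, 0.637, 0.0]
contact_force: [-3.1, 0.1, 6.8]
gripper_width: 0.417
grasp_force: 59.1
```

The collar is held. Turning.

Request:
jog_arm --rows '[{"x": 0,"y": 0,"z": 0,"ax": 0,"ay": 0,"az": 4,"fingers": 30},{"x": 0,"y": 0,"z": 0,"ax": 0,"ay": 0,"az": 8,"fingers": 30},{"x": 0,"y": 0,"z": 0,"ax": 0,"ay": 0,"az": 8,"fingers": 30},{"x": 0,"y": 0,"z": 0,"ax": 0,"ay": 0,"az": 8,"fingers": 30},{"x": 0,"y": 0,"z": 0,"ax": 0,"ay": 0,"az": 8,"fingers": 30},{"x": 0,"y": 0,"z": 0,"ax": 0,"ay": 0,"az": 8,"fingers": 30},{"x": 0,"y": 0,"z": 0,"ax": 0,"ay": 0,"az": 8,"fingers": 30},{"x": 0,"y": 0,"z": 0,"ax": 0,"ay": 0,"az": 8,"fingers": 30}]'

```text
t: 26.4
eef_pos: [0.4786, 0.3334, 0.0124]
tool_rot: [-0.001, 0.986, 0.164, -0.0]
contact_force: [-4.2, -0.1, 6.6]
gripper_width: 0.417
grasp_force: 59.7
```

Request:
jog_arm --rows '[{"x": 0,"y": 0,"z": 0,"ax": 0,"ay": 0,"az": 8,"fingers": 30},{"x": 0,"y": 0,"z": 0,"ax": 0,"ay": 0,"az": 5,"fingers": 30},{"x": 0,"y": 0,"z": 0,"ax": 0,"ay": 0,"az": 4,"fingers": 30},{"x": 0,"y": 0,"z": 0,"ax": 0,"ay": 0,"az": 0,"fingers": 30},{"x": 0,"y": 0,"z": 0,"ax": 0,"ay": 0,"az": 0,"fingers": 30},{"x": 0,"y": 0,"z": 0,"ax": 0,"ay": 0,"az": 0,"fingers": 30},{"x": 0,"y": 0,"z": 0,"ax": 0,"ay": 0,"az": 0,"fingers": 30},{"x": 0,"y": 0,"z": 0,"ax": 0,"ay": 0,"az": 0,"fingers": 30}]'

```text
t: 27.2
eef_pos: [0.4786, 0.3335, 0.0124]
tool_rot: [-0.001, 1.0, 0.019, -0.0]
contact_force: [-3.1, 0.2, 8.5]
gripper_width: 0.424
grasp_force: 59.9
```

```bash
python3 - <<'E'
from h import *
o=bot.get_obs();m=Rt().as_matrix();print(o["t"],"tool y az",np.degrees(np.arctan2(m[1,1],m[0,1])),o["contact_force"],o["torque"],o["gripper_width"])
E
```

```text
27.2 tool y az -87.80943202125597 [-3.06260727  0.16669446  8.52111961] [-0.0037728   0.90700873 -0.07864213] 0.42426108017301534
```

Request:
jog_arm --rows '[{"x": 0,"y": 0,"z": 0,"ax": 0,"ay": 0,"az": 0,"fingers": 60},{"x": 0,"y": 0,"z": 0,"ax": 0,"ay": 0,"az": 0,"fingers": 60},{"x": 0,"y": 0,"z": 0,"ax": 0,"ay": 0,"az": 0,"fingers": 60},{"x": 0,"y": 0,"z": 0,"ax": 0,"ay": 0,"az": 0,"fingers": 60},{"x": 0,"y": 0,"z": -20,"ax": 0,"ay": 0,"az": 0,"fingers": 60},{"x": 0,"y": 0,"z": -35,"ax": 0,"ay": 0,"az": 0,"fingers": 60},{"x": 0,"y": 0,"z": -40,"ax": 0,"ay": 0,"az": 0,"fingers": 60},{"x": 0,"y": 0,"z": -30,"ax": 0,"ay": 0,"az": 0,"fingers": 60}]'

```text
t: 28.0
eef_pos: [0.4796, 0.3323, 0.1382]
tool_rot: [-0.0, 1.0, 0.019, 0.001]
contact_force: [0.7, -0.1, -0.7]
gripper_width: 0.701
grasp_force: 0.0
```

Request:
jog_arm --rows '[{"x": -25,"y": 0,"z": 0,"ax": 0,"ay": 0,"az": 0,"fingers": 60},{"x": -25,"y": 0,"z": 0,"ax": 0,"ay": 0,"az": 0,"fingers": 60},{"x": 0,"y": 0,"z": 0,"ax": 0,"ay": 0,"az": 0,"fingers": 60},{"x": 0,"y": 0,"z": 0,"ax": 0,"ay": 0,"az": 0,"fingers": 60},{"x": 0,"y": 0,"z": 0,"ax": 0,"ay": 0,"az": 0,"fingers": 60},{"x": 0,"y": 0,"z": 0,"ax": 0,"ay": 0,"az": 0,"fingers": 60},{"x": 0,"y": 0,"z": 0,"ax": 0,"ay": 0,"az": 0,"fingers": 60},{"x": 0,"y": 0,"z": 0,"ax": 0,"ay": 0,"az": 0,"fingers": 60}]'

```text
t: 28.8
eef_pos: [0.4295, 0.3303, 0.1361]
tool_rot: [0.0, 1.0, 0.019, 0.0]
contact_force: [0.2, -0.7, -1.2]
gripper_width: 0.702
grasp_force: 0.0
```

```bash
python3 - <<'E'
from h import *
w=cam("wrist");o=bot.get_obs();print(o["eef_pos"],o["contact_force"])
q=proj(w,[[.4785,.333,.038],[.4785,.333,.061]]).astype(int);print(q)
x,y=q[0];b=(x-75,max(0,y-75),x+75,y+75)
for th in(100,110,120):
  r=valve(w,b,.038,th);print(th,np.round(r[0],1),np.round(r[1],1),round(r[2],1))
x,y=q[1]
for th in(35,50):
  (c,d),R_=dark(w,(x-40,max(0,y-40),x+40,y+40),.061,th);print("collar",c,d,R_)
c=(c/1000,d/1000)
print(index2(w,c,.061,-10.9),index(w,c,.061,-10.9))
E
```

```text
[0.42934265 0.33039451 0.13605087] [ 0.22614049 -0.02745882  0.46911176]
[[313 151]
 [313 154]]
100 [480.2 331.5] [63.9 64.2] 78.9
110 [480.2 331.6] [63.8 63.9] 78.8
120 [480.1 331.5] [63.7 63.8] 78.8
collar 480.43060302734375 331.8092346191406 18.2145938873291
collar 480.43377685546875 331.6815490722656 18.47527313232422
('n', 101, 'pca', np.float64(119.8), 'centroid', np.float64(121.2), 'offset mm', np.float64(0.29)) (np.float64(121.1557387444515), np.float64(211.0), np.float64(28.125))
```

The index now reads about 120.3° from 0, with 4 at 120°, and the block is still seated at 64 mm square. I'll do a final check of the drawer and bystanders by differencing against the first picture.

```bash
python3 - <<'E'
from h import *
t=cam("top");im=cv2.cvtColor(t["pixels"],cv2.COLOR_RGB2GRAY);print([int(v) for v in im[228:244,316]])
o=cv2.imread("pics/top0.png",0);d=cv2.absdiff(cv2.GaussianBlur(o,(5,5),0),cv2.GaussianBlur(im,(5,5),0))
for n,(x,y,r) in dict(rack=(488,220,22),flask=(167,212,14),carton=(219,178,16),mouse=(429,302,18),jar=(174,249,10),spanner=(236,195,9),spannerjaw=(236,230,8)).items():
  a=o[y-r:y+r,x-r:x+r].astype(np.float32);b=im[y-r:y+r,x-r:x+r].astype(np.float32);print(n,np.round(cv2.phaseCorrelate(a,b),2),d[y-r:y+r,x-r:x+r].mean().round(1))
E
```

```text
[69, 69, 70, 68, 63, 45, 23, 17, 17, 22, 37, 56, 69, 104, 122, 123]Traceback (most recent call last):
  File "<stdin>", line 5, in <module>
    return _wrapfunc(a, 'round', decimals=decimals, out=out)
    return _wrapit(obj, method, *args, **kwds)
    conv = _array_converter(obj)
ValueError: setting an array element with a sequence. The requested array has an inhomogeneous shape after 1 dimensions. The detected shape was (2,) + inhomogeneous part.
```

```bash
python3 - <<'E'
from h import *
t=cam("top");im=cv2.cvtColor(t["pixels"],cv2.COLOR_RGB2GRAY)
o=cv2.imread("pics/top0.png",0)
for n,(x,y,r) in dict(rack=(488,220,22),flask=(167,212,14),carton=(219,178,16),mouse=(429,302,18),jar=(174,249,10),spanner=(236,195,9),jaw=(236,230,8)).items():
  a=o[y-r:y+r,x-r:x+r].astype(np.float32);b=im[y-r:y+r,x-r:x+r].astype(np.float32);s,q=cv2.phaseCorrelate(a,b);print(n,np.round(s,2),round(q,2))
# handle in w6: camera relative to tool from the present reading, placed at w6's tool pose
w=cam("wrist");ob=bot.get_obs();T=np.eye(4);T[:3,:3]=Rt().as_matrix();T[:3,3]=ob["eef_pos"];rel=np.linalg.inv(T)@w["T"]
T6=np.eye(4);T6[:3,:3]=np.array([[.036,.9993,0],[.9993,-.036,0],[0,0,-1]]);T6[:3,3]=[.5645,-.2094,.1737];w["T"]=T6@rel
g=cv2.imread("pics/w6.png",0)
for r in(60,90,110):
  row=g[r,125:170].astype(int);k=np.where(row<165)[0]+125;P=plane(w,[(k.mean(),r)],.055)[0];print(r,k.min(),k.max(),P.round(4),"travel",((np.array([.6119,-.0518,.055])-P)@np.array([.99,-.139,0])).round(4))
# panel vs present: same columns, dark centroid
for c in range(312,330,4):
  v=np.clip(60-im[226:244,c].astype(float),0,None);print(c,((v*np.arange(226,244)).sum()/v.sum()).round(2),end=" ")
u=np.array([.99,-.139,0]);c=np.array([.6027,-.111,.08])+u*(.0495-.154)
print(proj(t,[c+np.array([.139,.99,0])*k for k in(.15,.14,.12,.1)]).round(1).tolist())
E
```

```text
rack [0.48 0.48] 1.01
flask [-0.1   0.03] 0.96
carton [-0. -0.] 0.94
mouse [-0.   -0.02] 0.97
jar [-2.37  4.64] 0.34
spanner [ 0.11 -0.04] 1.0
jaw [ 0.19 -0.05] 0.99
60 139 156 [ 0.4519 -0.0934  0.055 ] travel 0.1527
90 138 155 [ 0.4486 -0.1135  0.055 ] travel 0.1531
110 138 155 [ 0.4467 -0.1272  0.055 ] travel 0.153
312 235.76 316 235.67 320 236.53 324 237.21 328 237.77 [[313.0, 235.9], [316.3, 236.4], [322.9, 237.4], [329.5, 238.4]]
```

```bash
python3 - <<'E'
from h import *
for n,x,y,r in(("side",310,404,13),("top",174,249,12),("top",488,220,28)):
  c=cam(n);im=c["pixels"];o=cv2.cvtColor(cv2.imread(f"pics/{n}0.png"),cv2.COLOR_BGR2RGB)
  for k in(o,im):
    p=k[y-r:y+r,x-r:x+r].astype(int);m=(p[...,0]-p[...,2]>25) if r<20 else p.sum(2)>480;v,u=np.where(m);print(n,m.sum(),u.mean().round(2)+x-r,v.mean().round(2)+y-r,p.mean().round(0))
E
```

```text
side 60 310.38 411.95 71.0
side 69 310.81 411.75 60.0
top 26 178.27 251.5 93.0
top 0 nan nan 74.0
top 0 nan nan 118.0
top 0 nan nan 123.0<stdin>:5: RuntimeWarning: Mean of empty slice.
  ret = ret.dtype.type(ret / rcount)
```

The jar hasn't moved in the side view; in the top view the arm hides it. Everything is in place and the arm touches nothing, so I'm handing in.

```bash
python3 -c "
from station import bot
print(bot.get_obs()['t'],bot.hand_in())"
```

```text
the job is handed in; nothing more can be done
29.15 None
```

The job is handed in at 29 s: drawer pulled until it held against 21 N (about 154 mm of measured travel, having seemingly started a few mm ajar), valve seated in the farthest holder and let go, then the collar turned to read about 120° (number 4), with the bystanders I could check unmoved.

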